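Refit the water filter: hang the guards, load and clamp the cartridges

ROBOT

A 7-joint arm with a two-finger parallel gripper is mounted at the origin on the work surface. World frame = base frame: x ahead of the robot, y to its left, z up, the work surface at z = 0. Lengths are in m, angles in rad, forces in N, time in s.
With the tool pointing down it reaches from about 0.4 to 0.9 m from the base axis. Payload 5.6 kg.
Tool frame: the origin (TCP) lies midway between the tips of the shut fingers; the grasp point (between the pads) lies 19 mm behind it; z points along the fingers, y is the line along which they close (so a half turn about z gives the same grasp; the last joint's range is limited). The gripper opens to 92 mm and grips with 3 to 60 N. Pads are 20 mm wide; open, the fingers measure 128 mm over their backs; the gripper's body (75 mm by 189 mm) begins 69 mm behind the grasp point.
Start: joints at [1.161, 0.468, -0.012, 1.603, 0.006, 1.071, -0.056], TCP at [0.233, -0.607, 0.215] pointing down, gripper open.
Joint ranges: [-2.53, 2.53], [-0.31, 2.02], [-1.57, 1.55], [0.28, 2.44], [-1.29, 4.43], [0.15, 1.84], [-2.92, 2.92]. Speed limits (rad/s): [2.57, 2.57, 3.14, 3.14, 3.14, 3.14, 3.14].

INTERFACE

Orientations are given as a unit quaternion [w, x, y, z].
In Python, from plant import * gives the robot as it stands.
- The arm moves only by the tool step_arm, never from a script. Its argument "series" is a list of rows, each a list of 7 numbers: the shift along the tool's x, y, z in cm, then the turn, a rotation vector about the tool's x, y, z in degrees, then the closure in counts, from 0 (fully open) to 255 (shut). A call has 1 to 10 rows; each row is the pose to reach, as a shift and turn from the pose commanded when the call began, along the tool's axes at that moment; what a row does not reach only later rows make up. A row lasts 1/12 s, in which the tool goes at most 41.7 mm and 7.16 degrees, less where a joint would pass 70% of its speed; a pose out of reach is approached as far as the arm can. A call with a gripper value outside its range is refused whole. The fingers move at their own pace and stop on an object; the grip force is fixed at half the most. Time passes only in rows, so rows that repeat a pose let the fingers close. It gives the time, the measured TCP pose, the force, the opening and the grip force at its end, in the units of the state.
- observe(): the state, without advancing time (a new reading comes with each control period).
- get_image(name): name is "scene" or "top" or "wrist"; returns a dict with "image" (420x560x3 uint8, red, green, blue), "intrinsics" (3x3 intrinsics, pixels), "pose" (4x4, takes a point from camera to world coordinates); the wrist camera has in their place "T_tool_cam" (4x4, takes a point from camera to tool coordinates, whose origin is the TCP and whose axes are the flange's). Camera axes: x right, y up, looking along -z (the intrinsics and any distortion apply to the point x, -y, -z); pixel columns grow to the right and rows downward; lengths in m; the calibration is good to about 2 mm. A picture is of the moment at which its call begins: read the wrist's pose just before it. There is no depth.
- finish_job(): hands the job in; it is judged then, once.
The state is a dict: "time": time; "q": joint angles; "joint_vel": joint speeds; "joint_torque": joint torques, N m; "tool_pos": TCP position; "tcp_rot": TCP orientation; "force": force on the tool from outside, world axes, zero at the start; "ft_torque": the same for the moment, N m; "gripper_width": opening from 0.0 (shut) to 1.0 (fully open); "finger_force": force on a finger pad.
Only numpy, scipy, OpenCV 4.12 (cv2) and the standard library are available. Lean on these libraries where they do the work, as an engineer would, in place of code of your own. Each camera call takes 0.05 s, during which the arm holds its last target. There are 200 camera calls.

TASK

Get the counter-top water-filter unit ready for use: lift every steel splash guard off the unit and hang it astride the free part of the hook rail, stand each white filter cartridge upright in a well of its own (any well), and then, with all of them in, swing the hinged clamp down until it is fully closed and has driven the cartridges home. Leave the jar, the spoon rest and the pepper mill alone.

Things in the scene. Friction and masses are not known exactly. Their poses are not given: they have to be found in the camera images.
- cradle: filter unit, fixed (z up): white block 54 mm deep (x), 236 mm long (y), 46 mm high, three 47 mm square wells 85 mm apart along y; end cheeks (to y = +-128 mm) run back to x = +105 mm and carry the clamp's hinge. Origin on the counter under the middle well. A spring plunger holds a cartridge's foot 22 mm above the counter; 1.9 to 3.2 N drives it 8 mm down to its stop (home).
- bay1 (a point): centre of the mouth of the well at the unit's -y end, level with the block's top face, 46 mm above the counter (axes as the unit's)
- bay2 (a point): the same for the middle well
- bay3 (a point): the same for the well at the unit's +y end
- clamp (a joint): hinge angle of the steel clamp, rad: 0 = fully closed (level, against its stop), up to 1.75 = thrown back past upright; it starts open. Stiff hinge (friction about 0.7 N m): it stays where it is left, and when closed holds the cartridges down against their springs. About 5 to 10 N down on the handle closes it.
- clamp_hinge (a point): point on the clamp's hinge axis, mid-length (axis along the unit's y axis), 90 mm behind the middle well (+x of the unit) and 70 mm above the counter
- clamp_handle (a point): centre of the clamp's black handle bar: round, 14 mm thick, 120 mm long along the unit's y, 150 mm from the hinge. The clamp is an open frame: side arms at y = +-112 mm slant in to the handle's ends; a 34 mm wide press bar crosses 90 mm from the hinge (underside 68 mm above the counter when closed). Closed, the handle is 60 mm in front of the wells (-x), 76 mm above the counter.
- cart1_mid (a point): filter cartridge: white plastic cylinder with a weighted steel foot (lowest 18 mm, bevelled 2.5 mm), 42 mm across, 54 mm tall, about 80 g, foot down. The point is at its centre, 27 mm above its foot; z axis up along the cartridge. May be absent.
- cart2_mid (a point): another cartridge, the same. May be absent.
- cart3_mid (a point): another cartridge, the same. May be absent.
- guard1_mid (a point): splash guard: 2.5 mm stainless sheet like a gabled roof on two upright walls 48 mm high, 58 mm apart inside, 63 mm over the outside (x axis), 44 mm long (y axis, along the ridge), 75 mm high, 110 g, open below and at its ends. It starts on the counter astride a well, walls in front of and behind the block. The point is midway between the walls, 36 mm above their feet; z up. May be absent.
- guard2_mid (a point): another splash guard, the same. May be absent.
- guard3_mid (a point): another splash guard, the same. May be absent.
- guard1_ridge (a point): inner (under) side of the first guard's ridge, 72 mm above its feet and 36 mm above its mid point; when hung, the bar lies just under it
- guard2_ridge (a point): the same for the second guard
- guard3_ridge (a point): the same for the third guard
- rail_mid (a point): middle of the stainless hook rail's bar: horizontal round bar 12 mm thick, 360 mm long along this frame's y axis, about 240 mm above the counter, on a post at each end. A short spatula and tongs are fixed to its +y part (from y = +70 mm on); the stretch from y = -150 to +60 mm is free for the guards.
- jar: green glass jar, 72 mm across, 110 mm tall; leave alone. Origin under its centre.
- spoonrest: low white ceramic spoon rest, 100 mm across, 20 mm high; leave alone. Origin under its centre.
- mill: wooden pepper mill, 56 mm across, 140 mm tall; leave alone. Origin under its centre.
There are look-alikes about, which are no part of the job. What is shaped like the part that bears guard2_mid but green, orange or red is not meant.

How it is judged:
On the way, in this order (a step that is already met when the one before it is completed fails the run):
1. every cartridge stands in a well, with the clamp still open ((horizontal distance between cart1_mid and bay1 below 0.007 m or horizontal distance between cart1_mid and bay2 below 0.007 m or horizontal distance between cart1_mid and bay3 below 0.007 m) and z of each of cart1_mid, cart2_mid, cart3_mid in the frame of cradle below 0.056 m and angle between each of cart1_mid, cart2_mid, cart3_mid's own z axis and vertical below 0.2 rad and (horizontal distance between cart2_mid and bay1 below 0.007 m or horizontal distance between cart2_mid and bay2 below 0.007 m or horizontal distance between cart2_mid and bay3 below 0.007 m) and (horizontal distance between cart3_mid and bay1 below 0.007 m or horizontal distance between cart3_mid and bay2 below 0.007 m or horizontal distance between cart3_mid and bay3 below 0.007 m) and value of joint clamp above 0.3 rad), for 0.2 s.
2. the clamp is fully closed and the cartridges are home ((horizontal distance between cart1_mid and bay1 below 0.007 m or horizontal distance between cart1_mid and bay2 below 0.007 m or horizontal distance between cart1_mid and bay3 below 0.007 m) and z of each of cart1_mid, cart2_mid, cart3_mid in the frame of cradle below 0.0445 m and angle between each of cart1_mid, cart2_mid, cart3_mid's own z axis and vertical below 0.2 rad and (horizontal distance between cart2_mid and bay1 below 0.007 m or horizontal distance between cart2_mid and bay2 below 0.007 m or horizontal distance between cart2_mid and bay3 below 0.007 m) and (horizontal distance between cart3_mid and bay1 below 0.007 m or horizontal distance between cart3_mid and bay2 below 0.007 m or horizontal distance between cart3_mid and bay3 below 0.007 m) and value of joint clamp below 0.04 rad), for 0.2 s.
At the end, for the whole second after the job is handed in: Cartridges upright in wells (7 mm), within 3.5 mm of home; clamp under 0.04 rad; every guard at rest astride the rail's free stretch: ridge underside within 12 mm of the bar's axis sideways and 0 to 16 mm above it, aligned and upright within 0.35 rad (all of step 2 and x of guard1_ridge in the frame of rail_mid between -0.012 and 0.012 m and y of guard1_ridge in the frame of rail_mid between -0.165 and 0.085 m and z of guard1_ridge in the frame of rail_mid between 0 and 0.016 m and angle between each of guard1_mid, guard2_mid, guard3_mid's own z axis and vertical below 0.35 rad and angle between the y axis of each of guard1_mid, guard2_mid, guard3_mid and the y axis of rail_mid, either way round below 0.35 rad and x of guard2_ridge in the frame of rail_mid between -0.012 and 0.012 m and y of guard2_ridge in the frame of rail_mid between -0.165 and 0.085 m and z of guard2_ridge in the frame of rail_mid between 0 and 0.016 m and x of guard3_ridge in the frame of rail_mid between -0.012 and 0.012 m and y of guard3_ridge in the frame of rail_mid between -0.165 and 0.085 m and z of guard3_ridge in the frame of rail_mid between 0 and 0.016 m and linear speed of each of guard1, guard2, guard3 below 0.03 m/s); the robot touches nothing.
It fails at once if the jar is knocked aside (over 30 mm) or tipped (distance of jar from where it was at the start of the episode above 0.03 m or angle between jar's own z axis and vertical above 0.5 rad).
It fails at once if the spoon rest is knocked aside (over 30 mm) or tipped (distance of spoonrest from where it was at the start of the episode above 0.03 m or angle between spoonrest's own z axis and vertical above 0.5 rad).
It fails at once if the pepper mill is knocked aside (over 30 mm) or tipped (distance of mill from where it was at the start of the episode above 0.03 m or angle between mill's own z axis and vertical above 0.5 rad).
Of guard1, guard2, guard3 only 2 to 3 are there at a start; the rules pass over those that are not, and their reading is None.
Of cart1, cart2, cart3 only 2 to 3 are there at a start; the rules pass over those that are not, and their reading is None.
At some moment in a run one of cart1, cart2, cart3 may be knocked a few centimetres aside while the robot is not near it.
It also fails if it takes over 210 s, if anything falls off the work surface, if the arm or the gripper's body presses on something with over 40 N, if the wrist force passes 120 N, or if a joint passes its speed limit or range.

## Working session

There is one attempt and no reset: what is moved stays moved. The work goes in short steps, Python scripts to look and compute and a tool call to move; the robot and the scene stay as the last step left them, time stands still between calls to the robot, and variables do not carry over. Pictures are saved under pics/ and viewed, at most 14 in all, crops included, and the job is handed in when it is done.

Besides the shell and the picture viewer there is one more tool, called after "Call:" as name([rows], argument=value, ...), one row to a line, values as JSON. step_arm: Moves the arm, as the interface text tells. Its arguments: {"type":"object","properties":{"series":{"type":"array"}},"required":["series"]}

```bash
mkdir -p pics; ls; python3 - <<'E'
from plant import *
import cv2,json,numpy as np
s=observe();print(s)
for n in("scene","top","wrist"):
    d=get_image(n);cv2.imwrite(f"pics/{n}0.png",cv2.cvtColor(d["image"],cv2.COLOR_RGB2BGR))
    print(n,{k:np.round(v,4).tolist() for k,v in d.items() if k!="image"})
E
```

```text
pics
{'time': 0.0, 'q': array([ 1.16102174,  0.4683866 , -0.01157751,  1.6035937 ,  0.00601062,
        1.07138261, -0.05629206]), 'joint_vel': array([-0.00013439, -0.00131646, -0.00220783,  0.00266098,  0.0005703 ,
       -0.0009584 ,  0.00023836]), 'joint_torque': array([ 2.38340645e-04, -5.20570278e+01, -1.22903916e-02, -2.43748999e+01,
       -5.65492711e-02,  1.73825287e-02,  1.59317865e-04]), 'tool_pos': array([ 0.23280923, -0.60627229,  0.2136466 ]), 'tcp_rot': array([-8.37750224e-04,  9.83237972e-01,  1.82324813e-01, -2.27832152e-04]), 'force': array([ 0.00537154, -0.27151163, -0.04301425]), 'ft_torque': array([-0.01217068,  0.00715469, -0.01066234]), 'finger_force': 0.0, 'gripper_width': 0.9962894789473519}
scene {'intrinsics': [[504.3249, 0.0, 287.498], [0.0, 504.3249, 209.6257], [0.0, 0.0, 1.0]], 'pose': [[-0.9913, 0.0831, -0.1016, 0.4388], [-0.1313, -0.6486, 0.7498, 0.9674], [-0.0036, 0.7566, 0.6539, 1.0559], [0.0, 0.0, 0.0, 1.0]]}
top {'intrinsics': [[400.6681, 0.0, 281.043], [0.0, 400.6681, 207.572], [0.0, 0.0, 1.0]], 'pose': [[0.0248, 0.9919, -0.1243, 0.4436], [-0.9997, 0.0255, 0.004, -0.0726], [0.0072, 0.1242, 0.9922, 1.2578], [0.0, 0.0, 0.0, 1.0]]}
wrist {'intrinsics': [[324.165, 0.0, 276.2438], [0.0, 324.165, 210.352], [0.0, 0.0, 1.0]], 'T_tool_cam': [[0.0008, 0.9553, 0.2956, 0.0847], [1.0, -0.001, 0.0005, -0.0004], [0.0008, 0.2956, -0.9553, -0.1702], [0.0, 0.0, 0.0, 1.0]]}
```

View pics/scene0.png

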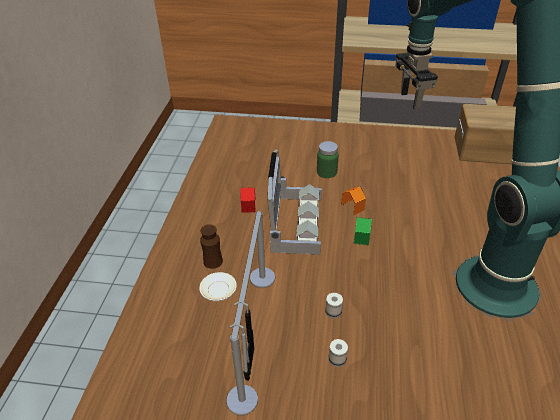

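View pics/top0.png

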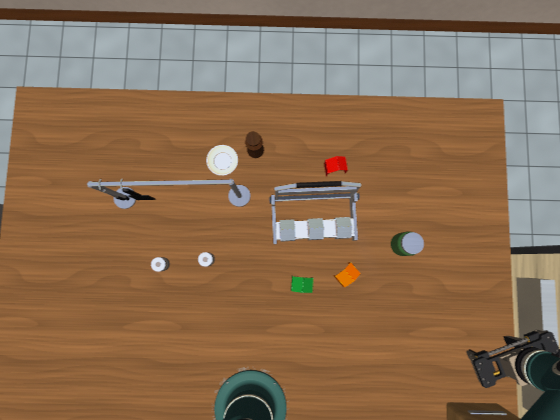

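The views show three steel guards on the unit (scene px ~(309,192), (308,210), (308,230)), with red, orange and green look-alikes at (248,200), (354,200) and (363,231). Two white cartridges stand at scene (334,304) and (339,352), which is top (205,259) and (159,264). The rail's tools are on its world +y end. The steel ones on the unit fit the description, so I'll confirm them in an enlarged crop.

```bash
cat > h.py <<'E'
from plant import *
import cv2,numpy as np
from scipy.spatial.transform import Rotation as R
def quat(q): return R.from_quat([q[1],q[2],q[3],q[0]])
def Ttool(s):
    T=np.eye(4);T[:3,:3]=quat(s["tcp_rot"]).as_matrix();T[:3,3]=s["tool_pos"];return T
def cam(n):
    s=observe();d=get_image(n)
    P=d["pose"] if n!="wrist" else Ttool(s)@d["T_tool_cam"]
    return d["image"],np.array(d["intrinsics"]),np.array(P)
def ray(K,P,u,v):
    c=np.linalg.inv(K)@[u,v,1];return P[:3,3],P[:3,:3]@[c[0],-c[1],-c[2]]
def at(K,P,u,v,z):
    o,d=ray(K,P,u,v);return o+d*(z-o[2])/d[2]
def proj(K,P,X):
    c=(np.array(X)-P[:3,3])@P[:3,:3];c=K@np.array([c[0],-c[1],-c[2]]);return c[:2]/c[2]
def tri(rs):
    A=np.zeros((3,3));b=np.zeros(3)
    for o,d in rs:
        d=d/np.linalg.norm(d);M=np.eye(3)-np.outer(d,d);A+=M;b+=M@o
    return np.linalg.solve(A,b)
def save(name,im,crop=None,f=1):
    if crop: x0,y0,x1,y1=crop;im=im[y0:y1,x0:x1]
    cv2.imwrite("pics/"+name,cv2.cvtColor(cv2.resize(im,None,fx=f,fy=f,interpolation=cv2.INTER_CUBIC),cv2.COLOR_RGB2BGR))
def down(yaw):  # tool z down, tool y along (cos yaw+90..): tool x at yaw
    c,s=np.cos(yaw),np.sin(yaw);return np.array([[c,s,0],[s,-c,0],[0,0,-1.]])
def move(tcp,yaw=None,Rt=None):
    """shift in tool cm + rotvec deg from present pose"""
    T=Ttool(observe());Rt=down(yaw) if Rt is None else Rt
    d=T[:3,:3].T@(np.array(tcp)-T[:3,3])*100
    r=np.degrees(R.from_matrix(T[:3,:3].T@Rt).as_rotvec());print("move cm",d.round(2),"deg",r.round(1))
E
python3 - <<'E'
import cv2
a=cv2.imread("pics/top0.png");b=cv2.imread("pics/scene0.png")
cv2.imwrite("pics/c1.png",cv2.resize(a[165:300,260:370],None,fx=4.4,fy=4.4,interpolation=2))
cv2.imwrite("pics/c2.png",cv2.resize(b[140:260,235:375],None,fx=5,fy=5,interpolation=2))
E
```

```text
(no output)
```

View pics/c1.png

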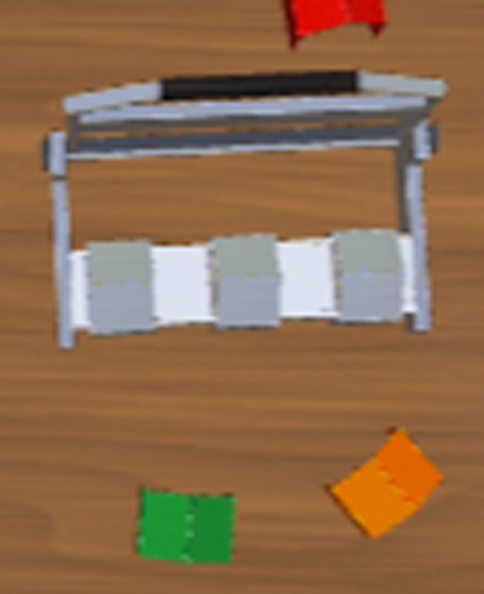

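View pics/c2.png

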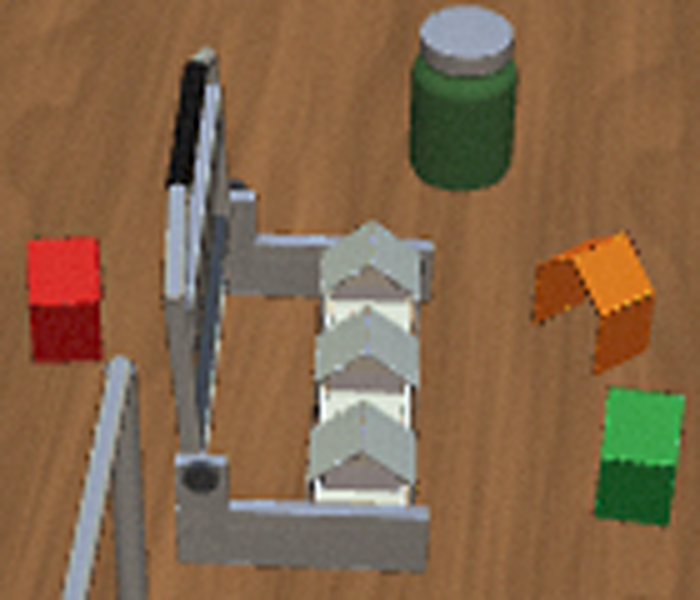

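The crops show three grey steel guards astride the unit, with ridges at c1 (122,282), (245,279) and (368,275). The orange, green and red look-alikes lie on the counter, and the clamp is upright with its handle at c1 (260,85). Next I'll work out positions.

```bash
python3 - <<'E'
from h import *
_,Kt,Pt=cam("top");_,Ks,Ps=cam("scene")
c1=lambda u,v:(260+u/4.4-.4,165+v/4.4-.4)
c2=lambda u,v:(235+u/5-.4,140+v/5-.4)
T=lambda p,z:at(Kt,Pt,*p,z).round(4)
for n,p in dict(gL=(122,282),gM=(245,279),gR=(368,275)).items(): print(n,T(c1(*p),.075))
for n,p in dict(gL=(362,437),gM=(366,344),gR=(372,247)).items(): print(n,'s',at(Ks,Ps,*c2(*p),.075).round(4))
print('handle',tri([ray(Kt,Pt,*c1(260,85)),ray(Ks,Ps,*c2(190,122))]))
print('cheek tops front',T(c1(66,340),.05),T(c1(422,326),.05))
print('block ends',T(c1(75,325),.046),T(c1(75,252),.046),T(c1(410,312),.046),T(c1(408,236),.046))
print('rail',T((92,184),.24),T((240,182),.24), at(Ks,Ps,258,215,.24),at(Ks,Ps,235,337,.24))
for p in((205,259),(159,264)):print('cart top',T(p,.054))
for p in((334,299),(339,346)):print('cart s',at(Ks,Ps,*p,.054).round(4))
for n,p in dict(jar=(412,242,.11),spoon=(222,160,.02),mill=(254,138,.14)).items():print(n,T(p[:2],p[2]))
E
```

```text
gL [ 0.5294 -0.0976  0.075 ]
gM [ 0.5335 -0.1802  0.075 ]
gR [ 0.5383 -0.2629  0.075 ]
gL s [ 0.526  -0.0891  0.075 ]
gM s [ 0.5319 -0.1706  0.075 ]
gR s [ 0.5376 -0.2635  0.075 ]
handle [ 0.6364631  -0.17379765  0.22588847]
cheek tops front [ 0.4906 -0.0608  0.05  ] [ 0.5063 -0.3042  0.05  ]
block ends [ 0.5012 -0.0666  0.046 ] [ 0.5514 -0.0653  0.046 ] [ 0.5159 -0.2967  0.046 ] [ 0.5683 -0.2951  0.046 ]
rail [0.6197 0.4105 0.24  ] [0.6349 0.0307 0.24  ] [0.6345104  0.06092788 0.24      ] [0.6163843  0.41453161 0.24      ]
cart top [0.4344 0.1449 0.054 ]
cart top [0.4164 0.2805 0.054 ]
cart s [0.4331 0.1452 0.054 ]
cart s [0.413  0.2817 0.054 ]
jar [ 0.4977 -0.4546  0.11  ]
spoon [0.7452 0.1124 0.02  ]
mill [0.783  0.0055 0.14  ]
```

```bash
python3 -c "
from h import *
move([.52,-.18,.26],np.radians(183))"
```

```text
move cm [ 42.09 -29.53  -4.57] deg [-0.00e+00 -1.00e-01 -1.62e+02]
```

Call:
step_arm([
  [42.1,-29.5,-4.6,0,0,-162,0],
  [42.1,-29.5,-4.6,0,0,-162,0],
  [42.1,-29.5,-4.6,0,0,-162,0],
  [42.1,-29.5,-4.6,0,0,-162,0],
  [42.1,-29.5,-4.6,0,0,-162,0],
  [42.1,-29.5,-4.6,0,0,-162,0],
  [42.1,-29.5,-4.6,0,0,-162,0],
  [42.1,-29.5,-4.6,0,0,-162,0],
  [42.1,-29.5,-4.6,0,0,-162,0],
  [42.1,-29.5,-4.6,0,0,-162,0],
])

```text
time: 1.08
tool_pos: [0.4656, -0.2609, 0.2522]
tcp_rot: [0.0, 0.689, 0.725, -0.0]
force: [0.6, -0.1, -0.6]
gripper_width: 0.999
finger_force: 0.0
```

```bash
python3 -c "
from h import *
move([.52,-.18,.26],np.radians(183))"
```

```text
move cm [ 7.79  5.85 -0.79] deg [ -0.   0. -90.]
```

Call:
step_arm([
  [7.8,5.85,-0.8,0,0,-90,70],
  [7.8,5.85,-0.8,0,0,-90,70],
  [7.8,5.85,-0.8,0,0,-90,70],
  [7.8,5.85,-0.8,0,0,-90,70],
  [7.8,5.85,-0.8,0,0,-90,70],
  [7.8,5.85,-0.8,0,0,-90,70],
  [7.8,5.85,-0.8,0,0,-90,70],
  [7.8,5.85,-0.8,0,0,-90,70],
  [7.8,5.85,-0.8,0,0,-90,70],
  [7.8,5.85,-0.8,0,0,-90,70],
])

```text
time: 1.92
tool_pos: [0.5197, -0.1821, 0.2597]
tcp_rot: [-0.0, 0.134, 0.991, -0.0]
force: [0.9, 1.1, -0.8]
gripper_width: 0.724
finger_force: 0.0
```

Call:
step_arm([
  [0,0,0,0,0,-18.4,70],
  [0,0,0,0,0,-18.4,70],
  [0,0,0,0,0,-18.4,70],
  [0,0,0,0,0,-18.4,70],
  [0,0,0,0,0,-18.4,70],
  [0,0,0,0,0,-18.4,70],
])

```text
time: 2.42
tool_pos: [0.5197, -0.1821, 0.2597]
tcp_rot: [-0.0, -0.022, 1.0, -0.0]
force: [0.8, 0.1, 0.6]
gripper_width: 0.725
finger_force: 0.0
```

```bash
python3 -c "
from h import *
move([.52,-.18,.26],np.radians(183))
print(observe()['q'],observe()['gripper_width'])
im,K,P=cam('wrist');np.savez('w1',K=K,P=P);save('w1.png',im,None,1.4)"
```

```text
move cm [-0.04  0.21 -0.03] deg [-0.  -0.  -0.5]
[ 0.8746374   0.3567172  -0.74444674  1.76209026  0.26535616  1.12612996
  1.6609774 ] 0.7254335799774676
```

View pics/w1.png

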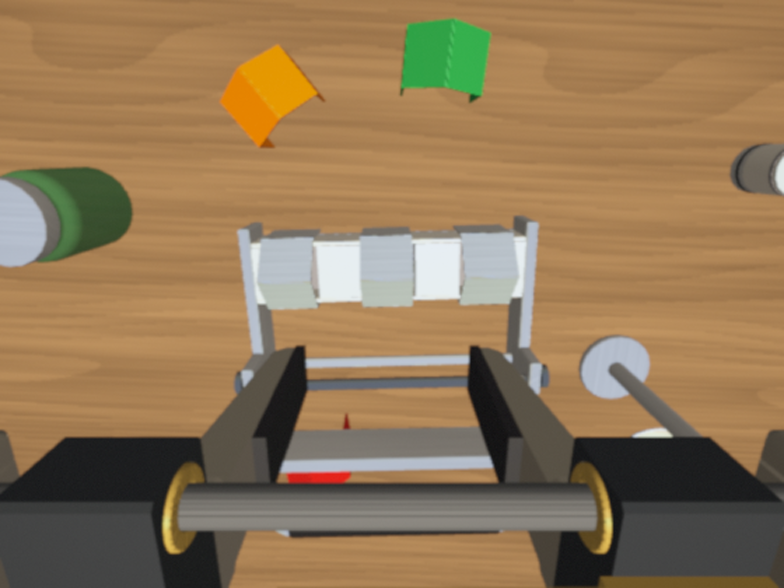

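The wrist view shows the guard ridges at (290,283), (387,279) and (489,276). The block edges run at v≈240 and 300, and the cheeks are at u≈250 and 527.

```bash
python3 -c "
from h import *
d=np.load('w1.npz');K,P=d['K'],d['P']
W=lambda u,v,z:at(K,P,u/1.4,v/1.4,z).round(4)
for p in((263,285),(318,281),(360,280),(413,278),(462,278),(517,274)):print('ridge',W(*p,.075))
for p in((320,240),(360,239),(415,239),(460,237),(320,300),(362,299),(414,298),(460,297)):print('block',W(*p,.046))
for z in(.046,.06,.07):print('cheek',z,W(241,231,z),W(536,222,z),W(262,350,z),W(530,345,z))
"
```

```text
ridge [ 0.5426 -0.2809  0.075 ]
ridge [ 0.5372 -0.2362  0.075 ]
ridge [ 0.5348 -0.2022  0.075 ]
ridge [ 0.5312 -0.1594  0.075 ]
ridge [ 0.5295 -0.1197  0.075 ]
ridge [ 0.5241 -0.0756  0.075 ]
block [ 0.509  -0.2387  0.046 ]
block [ 0.5067 -0.2046  0.046 ]
block [ 0.5046 -0.1577  0.046 ]
block [ 0.5011 -0.1195  0.046 ]
block [ 0.563  -0.2386  0.046 ]
block [ 0.5604 -0.2013  0.046 ]
block [ 0.5574 -0.1552  0.046 ]
block [ 0.5546 -0.1145  0.046 ]
cheek 0.046 [ 0.5043 -0.3056  0.046 ] [ 0.4855 -0.0565  0.046 ] [ 0.6138 -0.2919  0.046 ] [ 0.5979 -0.046   0.046 ]
cheek 0.06 [ 0.5018 -0.3013  0.06  ] [ 0.4837 -0.0612  0.06  ] [ 0.6073 -0.288   0.06  ] [ 0.592 -0.051  0.06 ]
cheek 0.07 [ 0.5    -0.2981  0.07  ] [ 0.4824 -0.0646  0.07  ] [ 0.6027 -0.2852  0.07  ] [ 0.5877 -0.0547  0.07  ]
```

```bash
python3 -c "
from h import *
move([.5046,-.0981,.13],np.radians(184.2))
move([.5046,-.0981,.052],np.radians(184.2))"
```

```text
move cm [ 1.14  8.46 12.97] deg [-0.  -0.  -1.6]
move cm [ 1.14  8.46 20.77] deg [-0.  -0.  -1.6]
```

Call:
step_arm([
  [1.1,8.5,4,0,0,-1.6,70],
  [1.1,8.5,8,0,0,-1.6,70],
  [1.1,8.5,12,0,0,-1.6,70],
  [1.1,8.5,15,0,0,-1.6,70],
  [1.1,8.5,17,0,0,-1.6,70],
  [1.1,8.5,18.5,0,0,-1.6,70],
  [1.1,8.5,20,0,0,-1.6,70],
  [1.1,8.5,20.8,0,0,-1.6,70],
  [1.1,8.5,20.8,0,0,-1.6,70],
])

```text
time: 3.22
tool_pos: [0.5039, -0.0973, 0.0503]
tcp_rot: [-0.001, -0.037, 0.999, 0.0]
force: [-0.2, -0.4, 0.0]
gripper_width: 0.731
finger_force: 0.0
```

Call:
step_arm([
  [0,0,0,0,0,0,220],
  [0,0,0,0,0,0,220],
  [0,0,0,0,0,0,220],
  [0,0,0,0,0,0,220],
  [0,0,0,0,0,0,220],
  [0,0,0,0,0,0,220],
])

```text
time: 3.72
tool_pos: [0.5056, -0.098, 0.0526]
tcp_rot: [0.001, -0.037, 0.999, -0.0]
force: [0.1, -1.5, 6.2]
gripper_width: 0.461
finger_force: 30.0
```

Call:
step_arm([
  [0,0,-0.5,0,0,0,220],
  [0,0,-1.5,0,0,0,220],
  [0,0,-4,0,0,0,220],
  [0,0,-8,0,0,0,220],
  [0,0,-12,0,0,0,220],
  [0,0,-16,0,0,0,220],
  [0,0,-20,0,0,0,220],
  [0,0,-24,0,0,0,220],
  [0,0,-28,0,0,0,220],
  [0,0,-30.5,0,0,0,220],
])

```text
time: 4.55
tool_pos: [0.5054, -0.0968, 0.3614]
tcp_rot: [0.002, -0.038, 0.999, -0.001]
force: [0.1, -0.7, -1.5]
gripper_width: 0.466
finger_force: 30.0
```

```bash
python3 -c "
from h import *
print(observe()['gripper_width'],observe()['finger_force'],observe()['q'])
move([.585,.20,.36],np.radians(182.8))
im,K,P=cam('scene');save('s2.png',im,(180,100,420,400),2)"
```

```text
0.466304824366968 29.999525249004364 [ 0.84872014  0.20448241 -0.83262164  1.70041413  0.15809159  1.30131661
  1.63078723]
move cm [-10.16  29.     0.13] deg [-0.1  0.2  1.5]
```

View pics/s2.png

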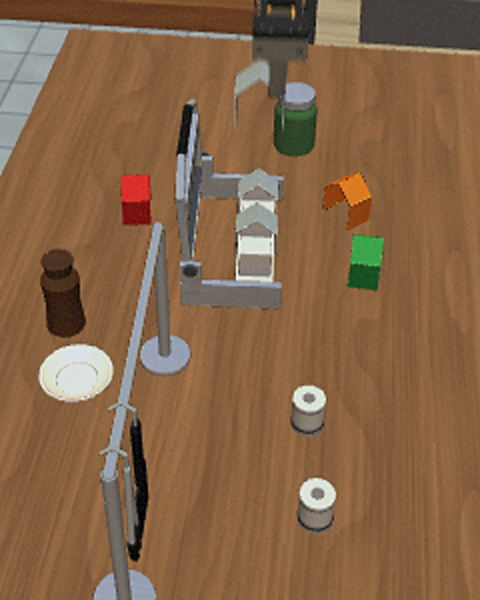

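The guard is held level and upright in the gripper. The rail is clear, so I'll fit its line in the top and scene views.

```bash
python3 -c "
from h import *
it,Kt,Pt=cam('top');is_,Ks,Ps=cam('scene')
def grey(im):
    im=im.astype(int);return (im.max(2)-im.min(2)<40)&(im.sum(2)>240)
def fit(im,pts):
    return pts
gt=grey(it);gs=grey(is_)
A=[(u,np.mean(np.where(gt[176:191,u])[0])+176,gt[176:191,u].sum()) for u in range(160,228,4)]
B=[(np.mean(np.where(gs[v,238:265])[0])+238,v,gs[v,238:265].sum()) for v in range(222,300,6)]
print(np.round(A,1).tolist());print(np.round(B,1).tolist())
def plane(K,P,L):
    p=cv2.fitLine(np.float32([l[:2] for l in L]),cv2.DIST_HUBER,0,.01,.01).ravel()
    a=ray(K,P,p[2],p[3])[1];b=ray(K,P,p[2]+50*p[0],p[3]+50*p[1])[1]
    n=np.cross(a,b);n/=np.linalg.norm(n);return n,n@P[:3,3]
n1,d1=plane(Kt,Pt,A);n2,d2=plane(Ks,Ps,B)
for y in(.05,.23,.4):
    print(y,np.linalg.solve([[n1[0],n1[2]],[n2[0],n2[2]]],[d1-n1[1]*y,d2-n2[1]*y]), 'x at z.24', (d1-n1[1]*y-n1[2]*.24)/n1[0],(d2-n2[1]*y-n2[2]*.24)/n2[0])
"
```

```text
[[160.0, 182.5, 4.0], [164.0, 182.5, 4.0], [168.0, 182.5, 4.0], [172.0, 182.5, 4.0], [176.0, 182.5, 4.0], [180.0, 182.0, 5.0], [184.0, 182.0, 5.0], [188.0, 182.0, 5.0], [192.0, 182.0, 5.0], [196.0, 182.0, 5.0], [200.0, 182.0, 5.0], [204.0, 181.5, 4.0], [208.0, 182.0, 5.0], [212.0, 182.0, 5.0], [216.0, 181.5, 4.0], [220.0, 181.5, 4.0], [224.0, 181.5, 4.0]]
[[258.5, 222.0, 8.0], [258.0, 228.0, 9.0], [257.0, 234.0, 10.0], [257.1, 240.0, 11.0], [256.6, 246.0, 11.0], [256.2, 252.0, 11.0], [255.0, 258.0, 12.0], [255.0, 264.0, 12.0], [255.1, 270.0, 17.0], [254.2, 276.0, 20.0], [253.6, 282.0, 20.0], [243.5, 288.0, 6.0], [242.5, 294.0, 6.0]]
0.05 [0.63080752 0.2669896 ] x at z.24 0.6360497467880402 0.6335400501956374
0.23 [0.59327317 0.42039644] x at z.24 0.628311832467306 0.6115372085681708
0.4 [0.55782406 0.56528068] x at z.24 0.6210038022755016 0.590756747031119
```

Call:
step_arm([
  [-3,9,0,0,0,1.5,220],
  [-6,18,0,0,0,1.5,220],
  [-8,24,0,0,0,1.5,220],
  [-10.5,28,-1,0,0,1.5,220],
  [-10.5,28,-1,0,0,1.5,220],
  [-10.5,28,-1,0,0,1.5,220],
  [-10.5,28,-1,0,0,1.5,220],
  [-10.5,28,-1,0,0,1.5,220],
  [-10.5,28,-1,0,0,1.5,220],
  [-10.5,28,-1,0,0,1.5,220],
])

```text
time: 5.53
tool_pos: [0.5879, 0.1894, 0.3648]
tcp_rot: [-0.002, -0.025, 1.0, -0.001]
force: [-0.2, 0.1, -0.5]
gripper_width: 0.466
finger_force: 30.0
```

```bash
python3 -c "
from h import *
im,K,P=cam('wrist');np.savez('w2',K=K,P=P);save('w2.png',im,None,1.4);print(observe()['tool_pos'],observe()['gripper_width'])"
```

```text
[0.58831692 0.18801102 0.36517329] 0.467102088776512
```

View pics/w2.png

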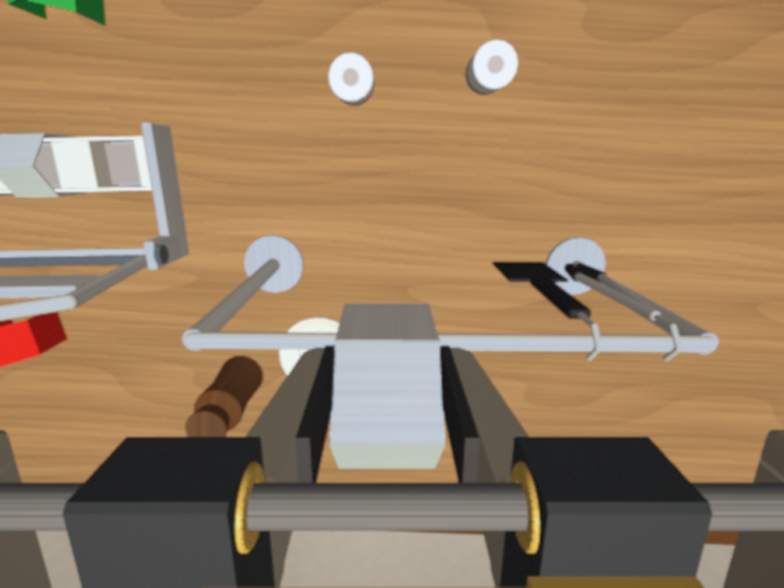

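The guard is held square, with its ridge edge at v≈441, u 333–445. The bar runs from (192,340) to (708,343). The spatula and tongs hang at u≈595–675.

```bash
python3 -c "
from h import *
d=np.load('w2.npz');K,P=d['K'],d['P']
W=lambda u,v,z:at(K,P,u/1.4,v/1.4,z).round(4)
for z in (.235,.24,.245):print(W(192,340,z),W(708,343,z))
print('guard ridge',W(333,441,.388),W(445,441,.388),'front eave',W(343,304,.29))
print('tool z tilt',Ttool(observe())[:3,2])
print('hooks',W(595,341,.24))
"
```

```text
[0.6378 0.0534 0.235 ] [0.6214 0.4222 0.235 ]
[0.6356 0.0556 0.24  ] [0.6195 0.4182 0.24  ]
[0.6334 0.0578 0.245 ] [0.6175 0.4143 0.245 ]
guard ridge [0.6084 0.1709 0.388 ] [0.6063 0.213  0.388 ] front eave [0.5868 0.1652 0.29  ]
tool z tilt [-0.00258908 -0.00173523 -0.99999514]
hooks [0.622  0.3385 0.24  ]
```

```bash
python3 -c "
from h import *
move([.607,.2545,.365],np.radians(182.5))
move([.607,.2545,.232],np.radians(182.5))"
```

```text
move cm [-2.18  6.55  0.  ] deg [-0.1 -0.2  0.2]
move cm [-2.22  6.57 13.3 ] deg [-0.1 -0.2  0.2]
```

Call:
step_arm([
  [-2.2,3.5,0,0,0,0,220],
  [-2.2,6.5,0,0,0,0,220],
  [-2.2,6.5,0,0,0,0,220],
  [-2.2,6.5,3,0,0,0,220],
  [-2.2,6.5,6,0,0,0,220],
  [-2.2,6.5,9,0,0,0,220],
  [-2.2,6.5,11,0,0,0,220],
  [-2.2,6.5,12.5,0,0,0,220],
  [-2.2,6.5,13.3,0,0,0,220],
  [-2.2,6.5,13.3,0,0,0,220],
])

```text
time: 6.42
tool_pos: [0.6072, 0.2525, 0.2318]
tcp_rot: [-0.002, -0.023, 1.0, -0.001]
force: [-0.0, -0.3, -0.6]
gripper_width: 0.462
finger_force: 30.0
```

```bash
python3 -c "
from h import *
im,K,P=cam('wrist');save('w3.png',im,None,1.2);print(observe()['tool_pos'],observe()['force'])"
```

```text
[0.60776577 0.25353233 0.23333352] [ 0.16127757 -0.04812008 -1.60428164]
```

View pics/w3.png

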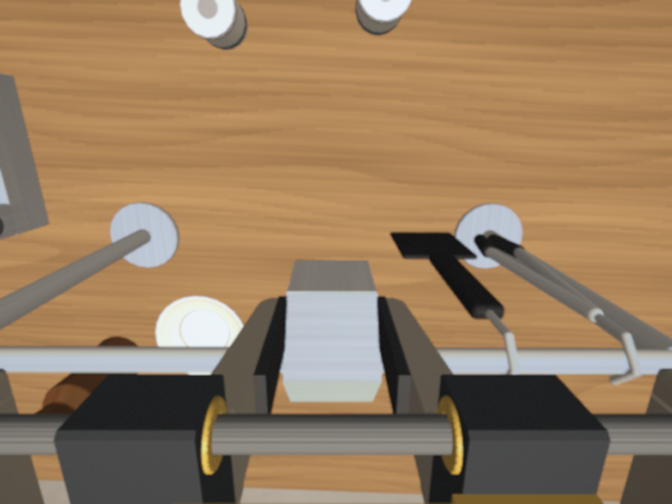

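```bash
python3 -c "
from h import *
im,K,P=cam('wrist')
W=lambda u,v,z:at(K,P,u/1.2,v/1.2,z).round(4)
print('ridge',W(282,379,.256),W(381,379,.256));print('bar',W(100,358,.243),W(480,361,.243),W(580,361,.243))
"
```

```text
ridge [0.6292 0.2334 0.256 ] [0.6271 0.2771 0.256 ]
bar [0.6309 0.1459 0.243 ] [0.6241 0.3254 0.243 ] [0.6219 0.3727 0.243 ]
```

Call:
step_arm([
  [0,0,0.2,0,0,0,220],
  [0,0,0.3,0,0,0,220],
  [0,0,0.3,0,0,0,220],
  [0,0,0.3,0,0,0,95],
  [0,0,0.3,0,0,0,95],
  [0,0,0.3,0,0,0,95],
  [0,0,0.3,0,0,0,95],
  [0,0,0.3,0,0,0,95],
])

```text
time: 7.18
tool_pos: [0.6078, 0.2555, 0.2309]
tcp_rot: [0.0, -0.024, 1.0, 0.0]
force: [0.1, -0.2, 0.6]
gripper_width: 0.626
finger_force: 0.0
```

Call:
step_arm([
  [0,0,-1,0,0,0,95],
  [0,0,-3,0,0,0,95],
  [0,0,-6,0,0,0,95],
  [0,0,-9,0,0,0,95],
  [0,0,-12,0,0,0,70],
  [0,0,-12,0,0,0,70],
])

```text
time: 7.68
tool_pos: [0.6093, 0.2575, 0.3584]
tcp_rot: [0.005, -0.024, 1.0, 0.002]
force: [-0.7, 0.4, 1.0]
gripper_width: 0.726
finger_force: 0.0
```

```bash
python3 -c "
from h import *
im,K,P=cam('scene');save('s4.png',im,(180,100,420,400),2)
t=np.radians(184.2)
move([.5108,-.1815,.36],t);move([.5108,-.1815,.13],t);move([.5108,-.1815,.052],t)"
```

```text
move cm [ 11.88 -43.31  -0.67] deg [ 0.2  0.4 -1.4]
move cm [ 12.03 -43.37  22.33] deg [ 0.2  0.4 -1.4]
move cm [ 12.08 -43.4   30.13] deg [ 0.2  0.4 -1.4]
```

View pics/s4.png

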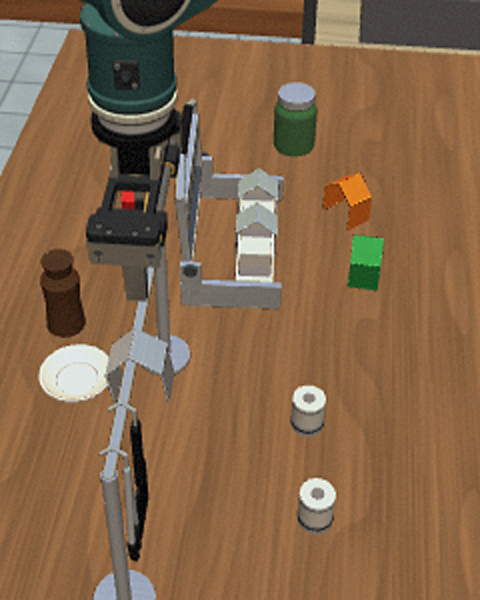

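The guard hangs astride the bar at (138,360), and two remain on the unit. Next is the middle one.

Call:
step_arm([
  [1,-4,0,0,0,-1.4,70],
  [12,-43.3,-0.7,0,0,-1.4,70],
  [12,-43.3,-0.7,0,0,-1.4,70],
  [12,-43.3,-0.7,0,0,-1.4,70],
  [12,-43.3,-0.7,0,0,-1.4,70],
  [12,-43.3,-0.7,0,0,-1.4,70],
  [12,-43.3,-0.7,0,0,-1.4,70],
  [12,-43.3,-0.7,0,0,-1.4,70],
  [12,-43.3,-0.7,0,0,-1.4,70],
  [12,-43.3,-0.7,0,0,-1.4,70],
])

```text
time: 8.57
tool_pos: [0.5146, -0.1525, 0.3568]
tcp_rot: [-0.0, -0.036, 0.999, -0.0]
force: [1.0, -0.9, -0.1]
gripper_width: 0.729
finger_force: 0.0
```

```bash
python3 -c "
from h import *
t=np.radians(184.2)
for i in range(2):
  move([.5108,-.1815,.13],t);move([.5108,-.1815,.052],t); cam('top')"
```

```text
move cm [ 0.57 -2.86 22.68] deg [-0.  -0.1 -0.1]
move cm [ 0.56 -2.86 30.48] deg [-0.  -0.1 -0.1]
move cm [ 0.22 -1.73 22.62] deg [-0.3 -0.2 -0.8]
move cm [ 0.19 -1.7  30.42] deg [-0.3 -0.2 -0.8]
```

```bash
python3 -c "
from h import *
t=np.radians(184.2)
for i in range(3):
  cam('top');move([.5108,-.1815,.052],t); "
```

```text
move cm [ 0.48 -2.63 30.42] deg [-0.  -0.1 -0.5]
move cm [ 0.62 -2.96 30.45] deg [ 0.  -0.1 -0.2]
move cm [ 0.7  -3.14 30.47] deg [ 0.1 -0.  -0. ]
```

Call:
step_arm([
  [0.5,-2.95,0,0,0,0,70],
  [0.5,-2.95,4,0,0,0,70],
  [0.5,-2.95,8,0,0,0,70],
  [0.5,-2.95,12,0,0,0,70],
  [0.5,-2.95,16,0,0,0,70],
  [0.5,-2.95,19,0,0,0,70],
  [0.5,-2.95,21,0,0,0,70],
  [0.5,-2.95,21,0,0,0,70],
  [0.5,-2.95,21,0,0,0,70],
  [0.5,-2.95,21,0,0,0,70],
])

```text
time: 9.65
tool_pos: [0.5146, -0.1791, 0.1486]
tcp_rot: [0.001, -0.037, 0.999, -0.0]
force: [0.4, -0.2, 1.2]
gripper_width: 0.726
finger_force: 0.0
```

```bash
python3 -c "
from h import *
t=np.radians(184.2)
for i in range(3):
  move([.5108,-.1815,.052],t);cam('top') "
```

```text
move cm [ 0.42 -0.21  9.66] deg [-0.   0.1  0.1]
move cm [ 0.43 -0.15  9.7 ] deg [-0.1  0.2  0. ]
move cm [ 0.42 -0.11  9.7 ] deg [-0.1  0.2  0. ]
```

Call:
step_arm([
  [0.4,-0.2,3,0,0,0,70],
  [0.4,-0.2,6,0,0,0,70],
  [0.4,-0.2,8.5,0,0,0,70],
  [0.4,-0.2,9.7,0,0,0,70],
  [0.4,-0.2,9.7,0,0,0,70],
  [0.4,-0.2,9.7,0,0,0,220],
  [0.4,-0.2,9.7,0,0,0,220],
  [0.4,-0.2,9.7,0,0,0,220],
  [0.4,-0.2,9.7,0,0,0,220],
  [0.4,-0.2,9.7,0,0,0,220],
])

```text
time: 10.63
tool_pos: [0.5104, -0.1831, 0.0515]
tcp_rot: [0.001, -0.036, 0.999, -0.001]
force: [-0.1, -0.8, 5.4]
gripper_width: 0.463
finger_force: 30.0
```

Call:
step_arm([
  [0,0,-0.5,0,0,0,220],
  [0,0,-1.5,0,0,0,220],
  [0,0,-4,0,0,0,220],
  [0,0,-8,0,0,0,220],
  [0,0,-12,0,0,0,220],
  [0,0,-16,0,0,0,220],
  [0,0,-20,0,0,0,220],
  [0,0,-24,0,0,0,220],
  [0,0,-28,0,0,0,220],
  [0,0,-30.5,0,0,0,220],
])

```text
time: 11.47
tool_pos: [0.5099, -0.1819, 0.3601]
tcp_rot: [0.002, -0.037, 0.999, -0.001]
force: [0.6, -0.1, -0.7]
gripper_width: 0.467
finger_force: 30.0
```

```bash
python3 -c "
from h import *
t=np.radians(182.5)
for i in range(4):
  move([.6105,.1795,.36],t);cam('top') "
```

```text
move cm [-1.268e+01  3.531e+01 -3.000e-02] deg [-0.1  0.2  1.7]
move cm [-12.48  35.35   0.3 ] deg [-0.3  0.5  1.7]
move cm [-1.253e+01  3.535e+01 -1.000e-02] deg [-0.3  0.4  1.7]
move cm [-12.67  35.35  -0.3 ] deg [-0.1  0.2  1.7]
```

Call:
step_arm([
  [-4,11,0,0,0,1.7,220],
  [-8,22,0,0,0,1.7,220],
  [-12.5,35.4,0,0,0,1.7,220],
  [-12.5,35.4,0,0,0,1.7,220],
  [-12.5,35.4,0,0,0,1.7,220],
  [-12.5,35.4,0,0,0,1.7,220],
  [-12.5,35.4,0,0,0,1.7,220],
  [-12.5,35.4,0,0,0,1.7,220],
  [-12.5,35.4,0,0,0,1.7,220],
  [-12.5,35.4,0,0,0,1.7,220],
])

```text
time: 12.5
tool_pos: [0.6055, 0.19, 0.3524]
tcp_rot: [-0.003, -0.028, 1.0, 0.003]
force: [-1.3, -0.5, -1.1]
gripper_width: 0.466
finger_force: 30.0
```

Call:
step_arm([
  [0,0,0,0,0,0,220],
  [0,0,0,0,0,0,220],
  [0,0,0,0,0,0,220],
])

```text
time: 12.75
tool_pos: [0.6083, 0.1775, 0.3539]
tcp_rot: [-0.001, -0.02, 1.0, -0.001]
force: [0.1, -0.4, -0.9]
gripper_width: 0.465
finger_force: 30.0
```

```bash
python3 -c "
from h import *
t=np.radians(182.5)
for i in range(3):
  move([.609,.181,.231],t)
  im,K,P=cam('wrist')
np.savez('w5',K=K,P=P);save('w5.png',im,None,1.4)"
```

```text
move cm [-0.11  0.37 12.29] deg [-0.1 -0.1 -0.2]
move cm [-0.09  0.39 12.33] deg [-0.1 -0.1 -0.2]
move cm [-0.07  0.39 12.37] deg [-0.1 -0.  -0.2]
```

View pics/w5.png

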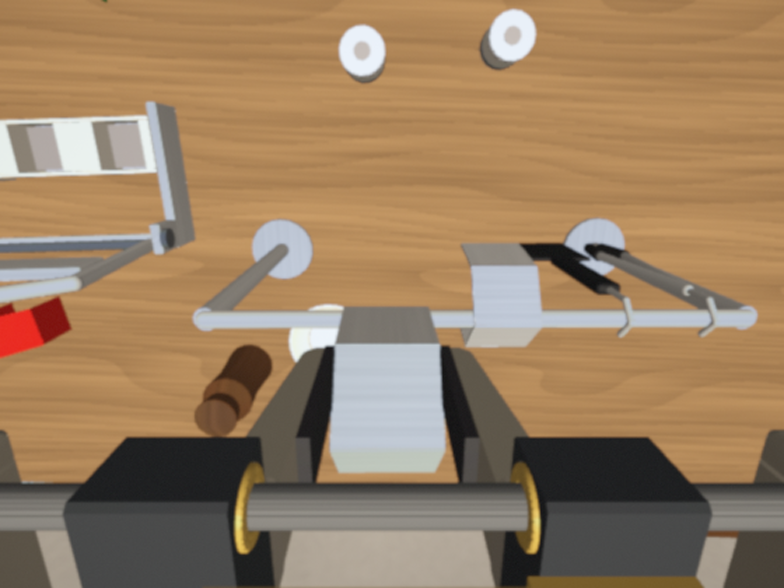

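The first guard hangs straight on the bar, spanning u 468–540 with its ridge at v≈326. The held guard's ridge runs at v≈448, u 332–444.

```bash
python3 -c "
from h import *
d=np.load('w5.npz');K,P=d['K'],d['P']
W=lambda u,v,z:at(K,P,u/1.4,v/1.4,z).round(4)
print('hung',W(469,327,.25),W(541,326,.25));print('held',W(331,449,.377),W(445,449,.377));print('bar',W(250,319,.243),W(600,319,.243))
t=np.radians(182.5);move([.609,.181,.231],t)"
```

```text
hung [0.6299 0.2323 0.25  ] [0.6273 0.2789 0.25  ]
held [0.6331 0.1577 0.377 ] [0.6313 0.2012 0.377 ]
bar [0.6328 0.0884 0.243 ] [0.6235 0.3198 0.243 ]
move cm [-0.06  0.36 12.4 ] deg [-0.1 -0.  -0.2]
```

Call:
step_arm([
  [0.2,0.1,3,0,0,0,220],
  [0.2,0.1,6,0,0,0,220],
  [0.2,0.1,8.5,0,0,0,220],
  [0.2,0.1,10.5,0,0,0,220],
  [0.2,0.1,12,0,0,0,220],
  [0.2,0.1,12.5,0,0,0,220],
  [0.2,0.1,12.5,0,0,0,220],
  [0.2,0.1,12.5,0,0,0,220],
])

```text
time: 13.57
tool_pos: [0.6068, 0.18, 0.231]
tcp_rot: [0.0, -0.021, 1.0, 0.0]
force: [-0.1, -0.6, -0.9]
gripper_width: 0.463
finger_force: 30.0
```

Call:
step_arm([
  [0,0,0,0,0,0,105],
  [0,0,0,0,0,0,105],
  [0,0,0,0,0,0,105],
  [0,0,0,0,0,0,105],
  [0,0,-1,0,0,0,105],
  [0,0,-3,0,0,0,105],
  [0,0,-6,0,0,0,105],
  [0,0,-9,0,0,0,105],
  [0,0,-12.5,0,0,0,70],
  [0,0,-12.5,0,0,0,70],
])

```text
time: 14.4
tool_pos: [0.6084, 0.1826, 0.3634]
tcp_rot: [0.005, -0.021, 1.0, 0.002]
force: [-0.3, 1.8, 1.1]
gripper_width: 0.71
finger_force: 0.0
```

```bash
python3 -c "
from h import *
t=np.radians(184.2)
for i in range(3):
  move([.517,-.263,.36],t);cam('top')"
```

```text
move cm [ 11.05 -44.13   0.06] deg [ 0.2  0.6 -1.7]
move cm [ 10.97 -44.07  -0.16] deg [ 0.1  0.4 -1.7]
move cm [ 10.88 -43.98  -0.32] deg [ 0.   0.2 -1.7]
```

Call:
step_arm([
  [11,-44,0,0,0,-1.7,70],
  [11,-44,0,0,0,-1.7,70],
  [11,-44,0,0,0,-1.7,70],
  [11,-44,0,0,0,-1.7,70],
  [11,-44,0,0,0,-1.7,70],
  [11,-44,0,0,0,-1.7,70],
  [11,-44,0,0,0,-1.7,70],
  [11,-44,0,0,0,-1.7,70],
  [11,-44,0,0,0,-1.7,70],
  [11,-44,0,0,0,-1.7,70],
])

```text
time: 15.38
tool_pos: [0.521, -0.2298, 0.354]
tcp_rot: [-0.001, -0.036, 0.999, 0.0]
force: [0.5, -0.0, 0.3]
gripper_width: 0.724
finger_force: 0.0
```

Call:
step_arm([
  [0,0,0,0,0,0,70],
  [0,0,0,0,0,0,70],
  [0,0,0,0,0,0,70],
  [0,0,0,0,0,0,70],
  [0,0,0,0,0,0,70],
])

```text
time: 15.8
tool_pos: [0.5231, -0.2258, 0.355]
tcp_rot: [-0.0, -0.038, 0.999, 0.0]
force: [0.3, -0.3, 0.6]
gripper_width: 0.729
finger_force: 0.0
```

```bash
python3 -c "
from h import *
t=np.radians(184.2)
for i in range(3):
  move([.517,-.263,.052],t);cam('top')"
```

```text
move cm [ 0.88 -3.68 30.3 ] deg [ 0.  -0.   0.1]
move cm [ 0.88 -3.65 30.31] deg [ 0.  -0.   0.1]
move cm [ 0.88 -3.62 30.32] deg [-0.  -0.   0.1]
```

Call:
step_arm([
  [0.85,-3.65,2,0,0,0,70],
  [0.85,-3.65,6,0,0,0,70],
  [0.85,-3.65,10,0,0,0,70],
  [0.85,-3.65,14,0,0,0,70],
  [0.85,-3.65,18,0,0,0,70],
  [0.85,-3.65,21.5,0,0,0,70],
  [0.85,-3.65,25,0,0,0,70],
  [0.85,-3.65,27,0,0,0,70],
  [0.85,-3.65,27,0,0,0,70],
  [0.85,-3.65,27,0,0,0,70],
])

```text
time: 16.78
tool_pos: [0.5168, -0.2639, 0.0848]
tcp_rot: [-0.001, -0.037, 0.999, 0.001]
force: [0.7, 0.3, 0.8]
gripper_width: 0.729
finger_force: 0.0
```

Call:
step_arm([
  [0,0,0,0,0,0,70],
  [0,0,1.5,0,0,0,70],
  [0,0,3,0,0,0,70],
  [0,0,3.3,0,0,0,70],
  [0,0,3.3,0,0,0,70],
  [0,0,3.3,0,0,0,220],
  [0,0,3.3,0,0,0,220],
  [0,0,3.3,0,0,0,220],
  [0,0,3.3,0,0,0,220],
  [0,0,3.3,0,0,0,220],
])

```text
time: 17.62
tool_pos: [0.5171, -0.265, 0.0526]
tcp_rot: [0.0, -0.036, 0.999, -0.0]
force: [0.7, -0.7, 2.4]
gripper_width: 0.466
finger_force: 30.0
```

Call:
step_arm([
  [0,0,-0.5,0,0,0,220],
  [0,0,-1.5,0,0,0,220],
  [0,0,-4,0,0,0,220],
  [0,0,-8,0,0,0,220],
  [0,0,-12,0,0,0,220],
  [0,0,-16,0,0,0,220],
  [0,0,-20,0,0,0,220],
  [0,0,-24,0,0,0,220],
  [0,0,-28,0,0,0,220],
  [0,0,-30.5,0,0,0,220],
])

```text
time: 18.45
tool_pos: [0.5176, -0.2641, 0.3625]
tcp_rot: [0.002, -0.037, 0.999, -0.001]
force: [0.6, -0.3, -1.4]
gripper_width: 0.464
finger_force: 30.0
```

```bash
python3 -c "
from h import *
t=np.radians(182.5)
for i in range(3):
  move([.612,.106,.36],t);cam('top') "
```

```text
move cm [-12.12  36.22   0.19] deg [-0.2  0.3  1.7]
move cm [-11.93  36.29   0.51] deg [-0.4  0.6  1.7]
move cm [-11.99  36.28   0.2 ] deg [-0.3  0.4  1.7]
```

Call:
step_arm([
  [-4,11,0,0,0,1.7,220],
  [-8,22,0,0,0,1.7,220],
  [-12,36.3,0,0,0,1.7,220],
  [-12,36.3,0,0,0,1.7,220],
  [-12,36.3,0,0,0,1.7,220],
  [-12,36.3,0,0,0,1.7,220],
  [-12,36.3,0,0,0,1.7,220],
  [-12,36.3,0,0,0,1.7,220],
  [-12,36.3,0,0,0,1.7,220],
  [-12,36.3,0,0,0,1.7,220],
])

```text
time: 19.43
tool_pos: [0.6083, 0.1149, 0.3555]
tcp_rot: [-0.002, -0.027, 1.0, 0.002]
force: [-0.4, -0.0, -0.5]
gripper_width: 0.464
finger_force: 30.0
```

Call:
step_arm([
  [0,0,0,0,0,0,220],
  [0,0,0,0,0,0,220],
  [0,0,0,0,0,0,220],
  [0,0,0,0,0,0,220],
  [0,0,0,0,0,0,220],
])

```text
time: 19.85
tool_pos: [0.6103, 0.1038, 0.3569]
tcp_rot: [-0.0, -0.02, 1.0, -0.0]
force: [-0.8, -0.1, -0.6]
gripper_width: 0.466
finger_force: 30.0
```

```bash
python3 -c "
from h import *
t=np.radians(182.5)
for i in range(3):
  move([.609,.106,.231],t)
  im,K,P=cam('wrist')
np.savez('w6',K=K,P=P);save('w6.png',im,None,1.4);print(observe()['tool_pos'])"
```

```text
move cm [ 0.12  0.23 12.59] deg [-0.1 -0.  -0.2]
move cm [ 0.12  0.2  12.61] deg [-0.  -0.  -0.2]
move cm [ 0.13  0.16 12.62] deg [-0.   0.  -0.2]
[0.61028638 0.10484254 0.35721632]
```

View pics/w6.png

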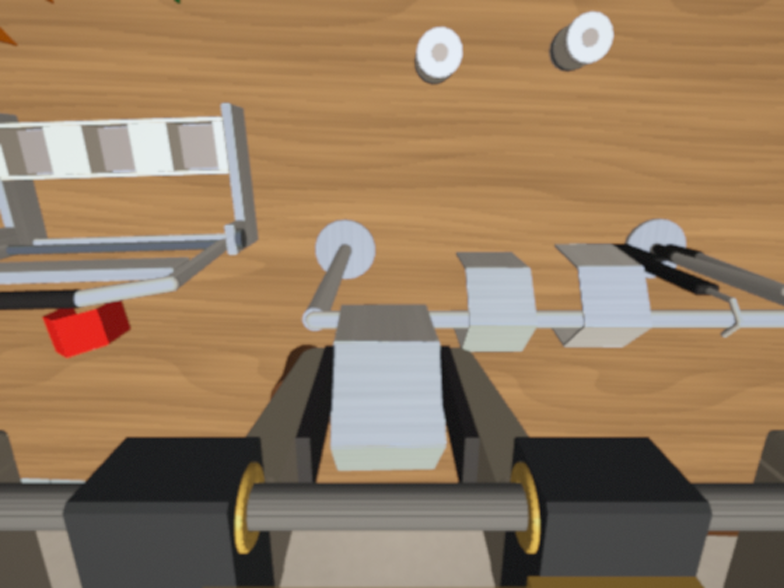

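Both guards hang straight, with ridges at u≈500 and 615, v≈328. The held guard's ridge is at v≈446, u 332–445. The bar's end is at (313,320).

```bash
python3 -c "
from h import *
d=np.load('w6.npz');K,P=d['K'],d['P']
W=lambda u,v,z:at(K,P,u/1.4,v/1.4,z).round(4)
print('hung',W(467,329,.25),W(535,329,.25));print('held',W(331,446,.381),W(445,446,.381));print('bar',W(313,320,.243),W(700,319,.243))
t=np.radians(182.5);move([.61,.106,.231],t)"
```

```text
hung [0.6342 0.159  0.25  ] [0.6323 0.2036 0.25  ]
held [0.6324 0.0851 0.381 ] [0.6307 0.1281 0.381 ]
bar [0.6347 0.0571 0.243 ] [0.6234 0.3153 0.243 ]
move cm [ 0.02  0.12 12.62] deg [-0.   0.  -0.1]
```

Call:
step_arm([
  [-0.1,0,3,0,0,0,220],
  [-0.1,0,6,0,0,0,220],
  [-0.1,0,8.5,0,0,0,220],
  [-0.1,0,10.5,0,0,0,220],
  [-0.1,0,12,0,0,0,220],
  [-0.1,0,12.6,0,0,0,220],
  [-0.1,0,12.6,0,0,0,220],
  [-0.1,0,12.6,0,0,0,220],
])

```text
time: 20.67
tool_pos: [0.6116, 0.106, 0.2318]
tcp_rot: [0.0, -0.021, 1.0, 0.0]
force: [-0.7, 0.2, -0.8]
gripper_width: 0.465
finger_force: 30.0
```

Call:
step_arm([
  [0,0,0,0,0,0,105],
  [0,0,0,0,0,0,105],
  [0,0,0,0,0,0,105],
  [0,0,0,0,0,0,105],
  [0,0,-1,0,0,0,105],
  [0,0,-3,0,0,0,105],
  [0,0,-6,0,0,0,105],
  [0,0,-9,0,0,0,70],
  [0,0,-10,0,0,0,70],
  [0,0,-10,0,0,0,70],
])

```text
time: 21.5
tool_pos: [0.6125, 0.1069, 0.3349]
tcp_rot: [0.003, -0.021, 1.0, 0.0]
force: [-0.5, -1.0, -0.4]
gripper_width: 0.722
finger_force: 0.0
```

```bash
python3 -c "
from h import *
t=np.radians(184.2)
for i in range(3):
  move([.45,.145,.26],t);cam('top')"
```

```text
move cm [16.12  4.49  7.4 ] deg [ 0.   0.3 -1.8]
move cm [16.    4.56  7.2 ] deg [-0.   0.1 -1.8]
move cm [15.91  4.61  7.07] deg [-0.  -0.  -1.8]
```

Call:
step_arm([
  [4,2,0,0,0,-1.8,0],
  [8,4,0,0,0,-1.8,0],
  [12,7,2,0,0,-1.8,0],
  [16.5,10,5,0,0,-1.8,0],
  [16.5,10,7,0,0,-1.8,0],
  [16.5,10,7,0,0,-1.8,0],
  [16.5,10,7,0,0,-1.8,0],
  [16.5,10,7,0,0,-1.8,0],
  [16.5,10,7,0,0,-1.8,0],
  [16.5,10,7,0,0,-1.8,0],
])

```text
time: 22.48
tool_pos: [0.4437, 0.1983, 0.2616]
tcp_rot: [0.0, -0.036, 0.999, 0.0]
force: [-0.9, 0.5, -0.6]
gripper_width: 0.999
finger_force: 0.0
```

```bash
cat > fc.py <<'E'
from h import *
def carts(n='wrist'):
    im,K,P=cam(n);hsv=cv2.cvtColor(im,cv2.COLOR_RGB2HSV)
    m=((hsv[...,1]<60)&(hsv[...,2]>150)).astype(np.uint8)
    nl,l,st,c=cv2.connectedComponentsWithStats(m)
    for i in range(1,nl):
        if st[i,4]<40:continue
        pts=np.argwhere(l==i)[:,::-1].astype(np.float32);h=cv2.convexHull(pts)
        (u,v),r=cv2.minEnclosingCircle(h)
        A=cv2.contourArea(h)
        q=at(K,P,u,v,.054);rad=np.linalg.norm(at(K,P,u+r,v,.054)-q)
        if .012<rad<.035 and A/(np.pi*r*r)>.8:print(n,q.round(4),'r',round(rad,4),'px',round(u),round(v),round(A/(np.pi*r*r),2))
    return im
E
python3 -c "
from fc import *
im=carts();im=carts();carts('top');print(observe()['tool_pos']);save('w7.png',im)
t=np.radians(184.2);move([.44,.20,.26],t)"
```

```text
wrist [0.4151 0.2852 0.054 ] r 0.0223 px 351 165 0.93
wrist [0.4331 0.1474 0.054 ] r 0.0221 px 233 171 0.95
wrist [0.4149 0.2852 0.054 ] r 0.0224 px 351 165 0.93
wrist [0.4331 0.1476 0.054 ] r 0.0221 px 233 171 0.95
top [0.6294 0.0517 0.054 ] r 0.0333 px 239 195 0.89
top [ 0.4989 -0.4763  0.054 ] r 0.0333 px 413 243 0.91
top [0.4346 0.1457 0.054 ] r 0.022 px 205 259 0.9
[0.44299546 0.19857021 0.26145669]
move cm [0.29 0.16 0.15] deg [ 0.  0. -0.]
```

```bash
python3 -c "
from h import *
t=np.radians(184.2);move([.4335,.1465,.03],t)"
```

```text
move cm [ 1.34 -5.14 23.14] deg [ 0.  0. -0.]
```

Call:
step_arm([
  [1.3,-2.5,2,0,0,0,0],
  [1.3,-5.1,5,0,0,0,0],
  [1.3,-5.1,9,0,0,0,0],
  [1.3,-5.1,12,0,0,0,0],
  [1.3,-5.1,14,0,0,0,0],
  [1.3,-5.1,14,0,0,0,0],
  [1.3,-5.1,14,0,0,0,0],
  [1.3,-5.1,14,0,0,0,0],
])

```text
time: 23.3
tool_pos: [0.434, 0.1477, 0.1224]
tcp_rot: [0.001, -0.037, 0.999, 0.0]
force: [1.4, 0.7, -0.1]
gripper_width: 0.996
finger_force: 0.0
```

```bash
python3 -c "
from fc import *
carts();carts();t=np.radians(184.2);move([.4335,.1465,.03],t)"
```

```text
wrist [0.4148 0.2849 0.054 ] r 0.023 px 454 211 0.82
wrist [0.4329 0.147  0.054 ] r 0.0215 px 274 221 0.94
wrist [0.4149 0.2853 0.054 ] r 0.0229 px 455 211 0.83
wrist [0.4327 0.147  0.054 ] r 0.0214 px 274 220 0.95
move cm [ 0.1  -0.1   9.27] deg [0.  0.2 0. ]
```

Cartridge A is at (0.4328, 0.147), so I'll descend and grip it.

Call:
step_arm([
  [0.1,-0.1,3,0,0,0,0],
  [0.1,-0.1,6,0,0,0,0],
  [0.1,-0.1,8,0,0,0,0],
  [0.1,-0.1,9.2,0,0,0,0],
  [0.1,-0.1,9.2,0,0,0,0],
  [0.1,-0.1,9.2,0,0,0,0],
])

```text
time: 23.9
tool_pos: [0.4326, 0.1464, 0.0299]
tcp_rot: [0.0, -0.037, 0.999, 0.0]
force: [1.3, 0.4, 0.5]
gripper_width: 1.0
finger_force: 0.0
```

Call:
step_arm([
  [0,0,0,0,0,0,220],
  [0,0,0,0,0,0,220],
  [0,0,0,0,0,0,220],
  [0,0,0,0,0,0,220],
  [0,0,0,0,0,0,220],
  [0,0,0,0,0,0,220],
  [0,0,-2,0,0,0,220],
  [0,0,-6,0,0,0,220],
  [0,0,-10,0,0,0,220],
  [0,0,-10,0,0,0,220],
])

```text
time: 24.73
tool_pos: [0.4355, 0.148, 0.1347]
tcp_rot: [0.005, -0.037, 0.999, 0.001]
force: [1.2, 0.2, 0.2]
gripper_width: 0.301
finger_force: 0.0
```

```bash
python3 -c "
from fc import *
t=np.radians(184.2)
for i in range(2):move([.51,-.095,.2],t);cam('top')
im,K,P=cam('wrist');save('w8.png',im)"
```

```text
move cm [ -5.69 -24.78  -6.51] deg [0.1 0.6 0.1]
move cm [ -5.81 -24.66  -6.74] deg [0.  0.4 0. ]
```

```bash
python3 -c "
from fc import *
print(observe()['gripper_width'],observe()['finger_force'])
carts();carts('top');im=carts('scene');save('s9.png',im,(180,100,420,400),2)"
```

```text
0.1657808197000584 0.0
wrist [0.4143 0.2847 0.054 ] r 0.0229 px 452 211 0.83
wrist [0.4321 0.1469 0.054 ] r 0.0215 px 277 220 0.94
top [0.6289 0.0522 0.054 ] r 0.0327 px 239 195 0.92
top [ 0.4989 -0.4763  0.054 ] r 0.0333 px 413 243 0.9
scene [0.4141 0.2832 0.054 ] r 0.0205 px 338 346 0.83
scene [0.6101 0.4395 0.054 ] r 0.0329 px 242 399 0.88
```

View pics/s9.png

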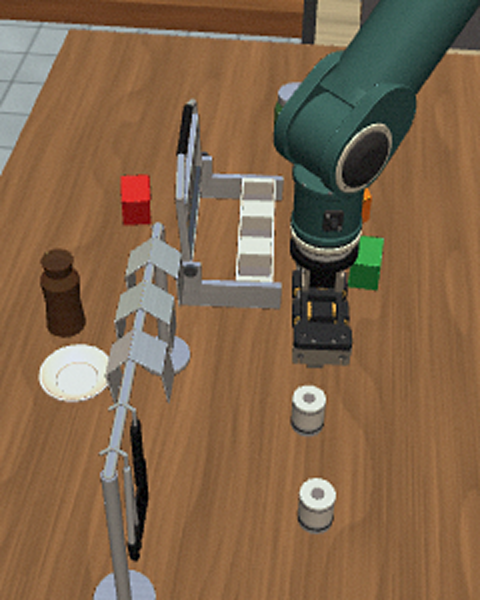

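All three guards hang on the rail. Cartridge A still stands upright at (308,410): the fingers closed too slowly and I lifted early. I'll retry with more closing time.

Call:
step_arm([
  [0,0,0,0,0,0,50],
  [0,0,0,0,0,0,50],
  [0,0,0,0,0,0,50],
  [0,0,0,0,0,0,50],
  [0,0,0,0,0,0,50],
  [0,0,0,0,0,0,50],
  [0,0,0,0,0,0,50],
  [0,0,0,0,0,0,50],
  [0,0,0,0,0,0,50],
])

```text
time: 25.78
tool_pos: [0.432, 0.146, 0.1291]
tcp_rot: [0.0, -0.037, 0.999, -0.0]
force: [-0.2, 0.3, 0.1]
gripper_width: 0.769
finger_force: 0.0
```

```bash
python3 -c "
from fc import *
print(observe()['gripper_width'])
carts();t=np.radians(184.2);move([.4325,.147,.03],t);cam('top');move([.4325,.147,.03],t)"
```

```text
0.7693332550219559
wrist [0.4158 0.2859 0.054 ] r 0.0228 px 452 213 0.84
wrist [0.4325 0.1471 0.054 ] r 0.0214 px 277 220 0.95
move cm [-0.05  0.1   9.92] deg [-0.  0.  0.]
move cm [-0.06  0.1   9.92] deg [-0.   0.   0.1]
```

Call:
step_arm([
  [-0.1,0.1,3,0,0,0,50],
  [-0.1,0.1,6,0,0,0,50],
  [-0.1,0.1,8.5,0,0,0,50],
  [-0.1,0.1,9.9,0,0,0,50],
  [-0.1,0.1,9.9,0,0,0,50],
  [-0.1,0.1,9.9,0,0,0,50],
])

```text
time: 26.38
tool_pos: [0.4325, 0.1473, 0.0299]
tcp_rot: [-0.001, -0.037, 0.999, 0.0]
force: [0.3, -0.5, 1.2]
gripper_width: 0.805
finger_force: 0.0
```

Call:
step_arm([
  [0,0,0,0,0,0,220],
  [0,0,0,0,0,0,220],
  [0,0,0,0,0,0,220],
  [0,0,0,0,0,0,220],
  [0,0,0,0,0,0,220],
  [0,0,0,0,0,0,220],
  [0,0,0,0,0,0,220],
  [0,0,0,0,0,0,220],
  [0,0,0,0,0,0,220],
  [0,0,0,0,0,0,220],
])

```text
time: 27.22
tool_pos: [0.4334, 0.147, 0.0306]
tcp_rot: [0.0, -0.037, 0.999, -0.0]
force: [-0.1, -1.2, 6.6]
gripper_width: 0.449
finger_force: 30.0
```

```bash
python3 -c "
from h import *
t=np.radians(184.2)
move([.52,-.16,.26],t)"
```

```text
move cm [ -6.39 -31.26 -22.92] deg [-0.   0.1  0. ]
```

Call:
step_arm([
  [0,0,-2,0,0,0,220],
  [0,0,-6,0,0,0,220],
  [0,0,-10,0,0,0,220],
  [-2,-3,-14,0,0,0,220],
  [-3,-7,-18,0,0,0,220],
  [-4.5,-11,-21,0,0,0,220],
  [-6.4,-15,-22.9,0,0,0,220],
  [-6.4,-19,-22.9,0,0,0,220],
  [-6.4,-23,-22.9,0,0,0,220],
  [-6.4,-27,-22.9,0,0,0,220],
])

```text
time: 28.05
tool_pos: [0.5137, -0.0867, 0.2583]
tcp_rot: [0.001, -0.037, 0.999, -0.0]
force: [0.2, -0.5, -0.6]
gripper_width: 0.451
finger_force: 30.0
```

Call:
step_arm([
  [0,-2,0,0,0,0,220],
  [0,-4.2,0,0,0,0,220],
  [0,-4.2,0,0,0,0,220],
  [0,-4.2,0,0,0,0,220],
  [0,-4.2,0,0,0,0,220],
  [0,-4.2,0,0,0,0,220],
  [0,-4.2,0,0,0,0,220],
  [0,-4.2,0,0,0,0,220],
])

```text
time: 28.72
tool_pos: [0.5161, -0.1256, 0.2572]
tcp_rot: [0.0, -0.038, 0.999, -0.0]
force: [0.2, 0.8, -1.7]
gripper_width: 0.453
finger_force: 30.0
```

```bash
python3 -c "
from fc import *
print(observe()['tool_pos'],observe()['gripper_width'])
im,K,P=cam('wrist');np.savez('w9',K=K,P=P);save('w9.png',im,(160,130,400,330),3.3)"
```

```text
[ 0.5160877  -0.12561198  0.25717782] 0.4525750312703439
```

View pics/w9.png

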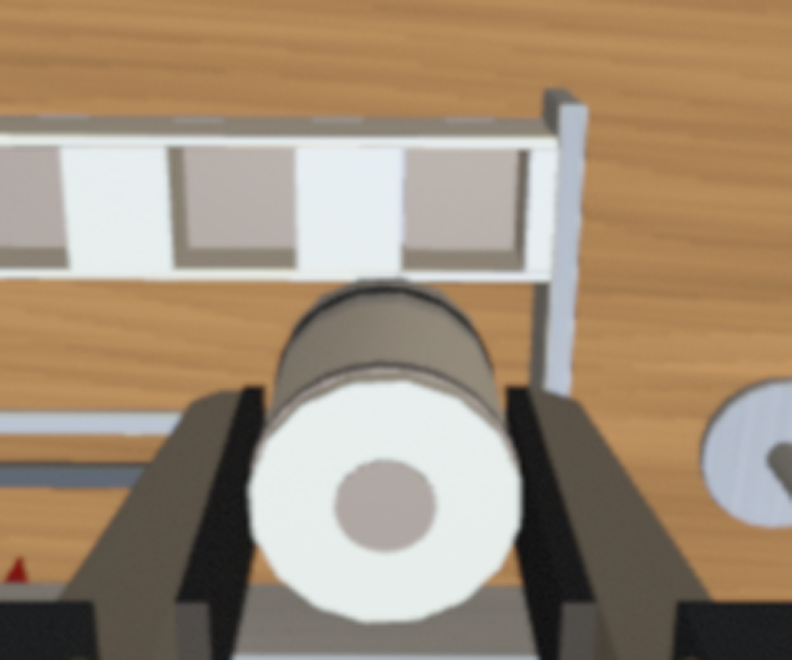

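The well 3 mouth has corners (403,149)–(527,270) and the well 2 mouth (170,147)–(298,270). The cartridge top is a circle centred at (385,500).

```bash
python3 -c "
from h import *
d=np.load('w9.npz');K,P=d['K'],d['P']
W=lambda u,v,z:at(K,P,160+u/3.3-.35,130+v/3.3-.35,z)
for n,L in dict(w3=[(403,148),(528,149),(526,270),(402,270)],w2=[(168,146),(296,147),(298,270),(175,270)]).items():
  q=np.array([W(*p,.046) for p in L]);print(n,q.mean(0).round(4),'size',np.linalg.norm(q[1]-q[0]),np.linalg.norm(q[2]-q[1]))
print('outer front edge',W(70,137,.046),W(550,140,.046),'back',W(70,274,.046),W(545,279,.046))
print('cart',W(385,500,.281),'r',np.linalg.norm(W(521,500,.281)-W(249,500,.281))/2,'tcp',observe()['tool_pos'])
"
```

```text
w3 [ 0.5271 -0.0943  0.046 ] size 0.04514670354968285 0.04584471102265217
w2 [ 0.5332 -0.1788  0.046 ] size 0.04615837472742559 0.046553547087782074
outer front edge [ 0.51087607 -0.23864032  0.046     ] [ 0.49871654 -0.06630418  0.046     ] back [ 0.56282385 -0.23918938  0.046     ] [ 0.55117419 -0.06170609  0.046     ]
cart [ 0.51514004 -0.12495284  0.281     ] r 0.020917739713480786 tcp [ 0.51606976 -0.12587903  0.257149  ]
```

```bash
python3 -c "
from h import *
move([.5278,-.0953,.052],np.radians(184.2))"
```

```text
move cm [-1.4   2.96 20.51] deg [-0.   0.   0.1]
```

Call:
step_arm([
  [-1.4,3,3,0,0,0,220],
  [-1.4,3,7,0,0,0,220],
  [-1.4,3,11,0,0,0,220],
  [-1.4,3,14,0,0,0,220],
  [-1.4,3,15.5,0,0,0,220],
  [-1.4,3,15.5,0,0,0,220],
  [-1.4,3,15.5,0,0,0,220],
  [-1.4,3,15.5,0,0,0,220],
])

```text
time: 29.43
tool_pos: [0.5289, -0.0955, 0.1034]
tcp_rot: [0.001, -0.037, 0.999, -0.0]
force: [0.4, -0.3, -0.2]
gripper_width: 0.45
finger_force: 30.0
```

```bash
python3 -c "
from h import *
for i in range(3):move([.5278,-.0953,.052],np.radians(184.2));cam('top')
print(observe()['force'])"
```

```text
move cm [0.12 0.03 5.14] deg [-0.   0.1  0.1]
move cm [0.14 0.05 5.17] deg [-0.   0.2  0.1]
move cm [0.13 0.08 5.18] deg [-0.1  0.2  0. ]
[ 0.0330601  -0.2271073  -1.84889338]
```

Call:
step_arm([
  [0.1,0,1.5,0,0,0,220],
  [0.1,0,2.5,0,0,0,220],
  [0.1,0,3,0,0,0,220],
  [0.1,0,3.3,0,0,0,220],
  [0.1,0,3.6,0,0,0,220],
  [0.1,0,3.6,0,0,0,220],
])

```text
time: 30.08
tool_pos: [0.5267, -0.0958, 0.0658]
tcp_rot: [-0.0, -0.037, 0.999, 0.0]
force: [-0.4, 0.5, -0.6]
gripper_width: 0.451
finger_force: 30.0
```

Call:
step_arm([
  [0,0,0.5,0,0,0,220],
  [0,0,0.9,0,0,0,220],
  [0,0,1.3,0,0,0,220],
  [0,0,1.3,0,0,0,220],
  [0,0,1.3,0,0,0,80],
  [0,0,1.3,0,0,0,80],
  [0,0,1.3,0,0,0,80],
  [0,0,1.3,0,0,0,80],
  [0,0,1.3,0,0,0,80],
])

```text
time: 30.83
tool_pos: [0.5268, -0.096, 0.0532]
tcp_rot: [0.0, -0.037, 0.999, -0.0]
force: [-0.7, 0.6, 0.2]
gripper_width: 0.683
finger_force: 0.0
```

Call:
step_arm([
  [0,0,-1,0,0,0,80],
  [0,0,-4,0,0,0,80],
  [0,0,-8,0,0,0,50],
  [0,0,-12,0,0,0,50],
  [0,0,-16,0,0,0,50],
  [0,0,-20.5,0,0,0,50],
  [0,0,-20.5,0,0,0,50],
])

```text
time: 31.42
tool_pos: [0.5306, -0.0952, 0.2661]
tcp_rot: [0.006, -0.037, 0.999, -0.002]
force: [0.6, -0.1, -0.4]
gripper_width: 0.806
finger_force: 0.0
```

```bash
python3 -c "
from fc import *
carts('top');t=np.radians(184.2)
carts('scene')
for i in range(2):move([.42,.25,.2],t);cam('top')"
```

```text
top [0.6294 0.0517 0.054 ] r 0.0333 px 239 195 0.89
top [ 0.4989 -0.4763  0.054 ] r 0.0333 px 413 243 0.91
top [0.4166 0.2847 0.054 ] r 0.0216 px 158 264 0.89
scene [0.4141 0.2832 0.054 ] r 0.0205 px 338 346 0.84
scene [0.61   0.4401 0.054 ] r 0.0327 px 242 399 0.88
move cm [ 8.22 35.31  5.94] deg [-0.1  0.2  0. ]
move cm [ 8.08 35.31  5.81] deg [-0.1  0.   0. ]
```

Call:
step_arm([
  [4,10,0,0,0,0,50],
  [8,20,0,0,0,0,50],
  [8,35.3,5,0,0,0,50],
  [8,35.3,5,0,0,0,50],
  [8,35.3,5,0,0,0,50],
  [8,35.3,5,0,0,0,50],
  [8,35.3,5,0,0,0,50],
  [8,35.3,5,0,0,0,50],
  [8,35.3,5,0,0,0,50],
  [8,35.3,5,0,0,0,50],
])

```text
time: 32.45
tool_pos: [0.4158, 0.2568, 0.2062]
tcp_rot: [-0.002, -0.043, 0.999, 0.002]
force: [-0.6, 0.4, 0.5]
gripper_width: 0.805
finger_force: 0.0
```

Call:
step_arm([
  [0,0,0,0,0,0,50],
  [0,0,0,0,0,0,50],
  [0,0,0,0,0,0,50],
  [0,0,0,0,0,0,50],
])

```text
time: 32.78
tool_pos: [0.4215, 0.2484, 0.2077]
tcp_rot: [-0.0, -0.036, 0.999, -0.0]
force: [-0.2, -0.2, 0.1]
gripper_width: 0.806
finger_force: 0.0
```

```bash
python3 -c "
from fc import *
t=np.radians(184.2)
for i in range(3):carts();move([.415,.2855,.03],t)"
```

```text
wrist [0.4148 0.2855 0.054 ] r 0.0218 px 312 191 0.95
move cm [ 0.38  3.74 17.78] deg [-0.  -0.  -0.1]
wrist [0.4149 0.2855 0.054 ] r 0.0219 px 312 191 0.94
move cm [ 0.39  3.72 17.8 ] deg [-0.   0.  -0.1]
wrist [0.4147 0.2854 0.054 ] r 0.0217 px 311 191 0.95
move cm [ 0.39  3.69 17.81] deg [-0.   0.  -0.1]
```

Call:
step_arm([
  [0.4,3.7,0,0,0,0,50],
  [0.4,3.7,4,0,0,0,50],
  [0.4,3.7,8,0,0,0,50],
  [0.4,3.7,11,0,0,0,50],
  [0.4,3.7,11,0,0,0,50],
  [0.4,3.7,11,0,0,0,50],
  [0.4,3.7,11,0,0,0,50],
])

```text
time: 33.52
tool_pos: [0.415, 0.2876, 0.0997]
tcp_rot: [0.001, -0.037, 0.999, 0.001]
force: [0.3, 1.2, 0.7]
gripper_width: 0.804
finger_force: 0.0
```

```bash
python3 -c "
from fc import *
t=np.radians(184.2)
for i in range(2):carts();move([.415,.2855,.03],t)"
```

```text
wrist [0.4145 0.2857 0.054 ] r 0.0214 px 272 232 0.94
move cm [ 0.07 -0.23  7.01] deg [0.1 0.2 0. ]
wrist [0.4144 0.2855 0.054 ] r 0.0214 px 272 231 0.94
move cm [ 0.09 -0.22  7.02] deg [0.1 0.2 0. ]
```

Call:
step_arm([
  [0.1,-0.15,2,0,0,0,50],
  [0.1,-0.15,4,0,0,0,50],
  [0.1,-0.15,6,0,0,0,50],
  [0.1,-0.15,6.9,0,0,0,50],
  [0.1,-0.15,6.9,0,0,0,50],
  [0.1,-0.15,6.9,0,0,0,50],
])

```text
time: 34.12
tool_pos: [0.4138, 0.2858, 0.0301]
tcp_rot: [0.001, -0.037, 0.999, 0.0]
force: [0.1, 0.4, 0.8]
gripper_width: 0.807
finger_force: 0.0
```

Call:
step_arm([
  [0,0,0,0,0,0,220],
  [0,0,0,0,0,0,220],
  [0,0,0,0,0,0,220],
  [0,0,0,0,0,0,220],
  [0,0,0,0,0,0,220],
  [0,0,0,0,0,0,220],
  [0,0,0,0,0,0,220],
  [0,0,0,0,0,0,220],
  [0,0,0,0,0,0,220],
  [0,0,0,0,0,0,220],
])

```text
time: 34.95
tool_pos: [0.4134, 0.2853, 0.0294]
tcp_rot: [0.0, -0.037, 0.999, -0.0]
force: [-0.9, -1.8, 5.9]
gripper_width: 0.45
finger_force: 30.0
```

```bash
python3 -c "
from fc import *
t=np.radians(184.2)
for i in range(2):move([.54,-.2645,.25],t);cam('top')"
```

```text
move cm [ -8.56 -55.77 -22.05] deg [-0.  0.  0.]
move cm [ -8.56 -55.77 -22.05] deg [-0.  0.  0.]
```

Call:
step_arm([
  [0,0,-2,0,0,0,220],
  [0,0,-6,0,0,0,220],
  [0,-1,-10,0,0,0,220],
  [0,-4,-14,0,0,0,220],
  [0,-8,-18,0,0,0,220],
  [-2,-12,-21,0,0,0,220],
  [-3,-16,-22,0,0,0,220],
  [-4,-20,-22,0,0,0,220],
  [-5,-24,-22,0,0,0,220],
  [-6,-28,-22,0,0,0,220],
])

```text
time: 35.88
tool_pos: [0.4849, 0.0364, 0.2488]
tcp_rot: [0.001, -0.037, 0.999, -0.0]
force: [0.6, -0.0, -0.9]
gripper_width: 0.454
finger_force: 30.0
```

Call:
step_arm([
  [0,-4,0,0,0,0,220],
  [-1,-8,0,0,0,0,220],
  [-2,-12,0,0,0,0,220],
  [-2.5,-16,0,0,0,0,220],
  [-2.5,-20,0,0,0,0,220],
  [-2.5,-24,0,0,0,0,220],
  [-2.5,-27,0,0,0,0,220],
  [-2.5,-27.8,0,0,0,0,220],
  [-2.5,-27.8,0,0,0,0,220],
  [-2.5,-27.8,0,0,0,0,220],
])

```text
time: 36.72
tool_pos: [0.5297, -0.2357, 0.2475]
tcp_rot: [-0.0, -0.037, 0.999, 0.001]
force: [-0.2, 0.1, -1.3]
gripper_width: 0.452
finger_force: 30.0
```

Call:
step_arm([
  [0,0,0,0,0,0,220],
  [0,0,0,0,0,0,220],
  [0,0,0,0,0,0,220],
  [0,0,0,0,0,0,220],
])

```text
time: 37.05
tool_pos: [0.5302, -0.2358, 0.2483]
tcp_rot: [0.0, -0.038, 0.999, -0.0]
force: [0.9, -0.1, -1.2]
gripper_width: 0.455
finger_force: 30.0
```

```bash
python3 -c "
from fc import *
t=np.radians(184.2)
for i in range(2):move([.54,-.2645,.052],t);im,K,P=cam('wrist')
p=observe()['tool_pos'];print(p)
# held cartridge top: white blob near its projection
q=proj(K,P,p+[0,0,.024]);hsv=cv2.cvtColor(im,cv2.COLOR_RGB2HSV);m=((hsv[...,1]<40)&(hsv[...,2]>190)).astype(np.uint8)
_,l,st,c=cv2.connectedComponentsWithStats(m)
for i in np.argsort(-st[1:,4])[:4]+1:
  h=cv2.convexHull(np.argwhere(l==i)[:,::-1].astype(np.float32));(u,v),r=cv2.minEnclosingCircle(h);x0,y0,w,hh=st[i,:4]
  print(st[i].tolist(),'rel tcp',(at(K,P,x0+w/2-.5,y0+hh/2-.5,p[2]+.024)-p).round(4))
print(q)"
```

```text
move cm [-0.76 -2.93 19.63] deg [-0.   0.   0.2]
move cm [-0.77 -2.91 19.63] deg [-0.   0.   0.1]
[ 0.53006983 -0.23629326  0.24822658]
[216, 158, 217, 91, 5853] rel tcp [-0.0438  0.0201  0.024 ]
[236, 250, 81, 73, 3950] rel tcp [0.0018 0.001  0.024 ]
[14, 114, 64, 63, 2852] rel tcp [-0.061  -0.1065  0.024 ]
[477, 312, 60, 32, 1494] rel tcp [0.0174 0.1254 0.024 ]
[274.36083509 282.72063888]
```

Call:
step_arm([
  [-0.5,-2.9,3,0,0,0,220],
  [-0.5,-2.9,7,0,0,0,220],
  [-0.5,-2.9,11,0,0,0,220],
  [-0.5,-2.9,13.5,0,0,0,220],
  [-0.5,-2.9,14.5,0,0,0,220],
  [-0.5,-2.9,14.5,0,0,0,220],
  [-0.5,-2.9,14.5,0,0,0,220],
  [-0.5,-2.9,14.5,0,0,0,220],
])

```text
time: 37.82
tool_pos: [0.5388, -0.2656, 0.1052]
tcp_rot: [0.002, -0.037, 0.999, -0.001]
force: [-0.5, -0.2, -0.6]
gripper_width: 0.45
finger_force: 30.0
```

```bash
python3 -c "
from h import *
for i in range(2):move([.5372,-.2645,.052],np.radians(184.2));cam('top')
print(observe()['force'])"
```

```text
move cm [0.16 0.13 5.32] deg [-0.1  0.2  0.1]
move cm [0.16 0.15 5.33] deg [-0.1  0.2  0.1]
[ 1.04830523 -0.6107733  -0.54460246]
```

Call:
step_arm([
  [0.1,0.1,1.5,0,0,0,220],
  [0.1,0.1,2.5,0,0,0,220],
  [0.1,0.1,3,0,0,0,220],
  [0.1,0.1,3.4,0,0,0,220],
  [0.1,0.1,3.8,0,0,0,220],
  [0.1,0.1,3.8,0,0,0,220],
])

```text
time: 38.42
tool_pos: [0.5358, -0.2644, 0.0645]
tcp_rot: [-0.0, -0.037, 0.999, 0.0]
force: [0.2, 1.2, -1.1]
gripper_width: 0.45
finger_force: 30.0
```

Call:
step_arm([
  [0,0,0.5,0,0,0,220],
  [0,0,0.9,0,0,0,220],
  [0,0,1.2,0,0,0,220],
  [0,0,1.2,0,0,0,220],
  [0,0,1.2,0,0,0,80],
  [0,0,1.2,0,0,0,80],
  [0,0,1.2,0,0,0,80],
  [0,0,1.2,0,0,0,80],
  [0,0,1.2,0,0,0,80],
])

```text
time: 39.17
tool_pos: [0.5362, -0.2645, 0.0533]
tcp_rot: [0.0, -0.037, 0.999, -0.0]
force: [0.1, -0.4, 0.4]
gripper_width: 0.687
finger_force: 0.0
```

Call:
step_arm([
  [0,0,-1,0,0,0,80],
  [0,0,-4,0,0,0,80],
  [0,0,-8,0,0,0,255],
  [0,0,-12,0,0,0,255],
  [0,0,-16,0,0,0,255],
  [0,0,-20.5,0,0,0,255],
  [0,0,-20.5,0,0,0,255],
  [0,0,-20.5,0,0,0,255],
  [0,0,-20.5,0,0,0,255],
  [0,0,-20.5,0,0,0,255],
])

```text
time: 40.0
tool_pos: [0.535, -0.2644, 0.2567]
tcp_rot: [-0.001, -0.037, 0.999, 0.0]
force: [-0.5, -0.2, 0.0]
gripper_width: 0.132
finger_force: 0.0
```

```bash
python3 -c "
from fc import *
im,K,P=cam('wrist')
hsv=cv2.cvtColor(im,cv2.COLOR_RGB2HSV)
im,Ks,Ps=cam('scene');t,Kt,Pt=cam('top')
h=lambda a:a
a=cv2.resize(im[120:270,225:385],None,fx=2.5,fy=2.5,interpolation=2);b=cv2.resize(t[165:255,260:370],None,fx=3.6,fy=3.6,interpolation=2)
c=np.zeros((a.shape[0],a.shape[1]+b.shape[1],3),np.uint8);c[:,:a.shape[1]]=a;c[:b.shape[0],a.shape[1]:]=b
save('c10.png',c);print(c.shape)"
```

```text
(375, 796, 3)
```

View pics/c10.png

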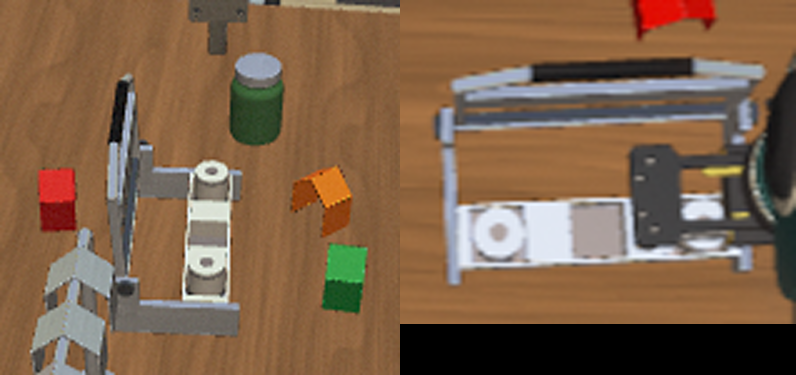

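Both cartridges stand in the end wells (left crop (212,170) and (207,268); right crop (497,232) and (703,215)), and the clamp is open. Next I'll push the handle from behind, then press it down.

```bash
cat > u.py <<'E'
from h import *
def U(u,z,v=0):
    c,s=.9974,.0724;return [.5329+c*u-s*v,-.179+s*u+c*v,z]
def hd(f): return .09-.15*np.cos(f)+.006*np.sin(f), .07+.15*np.sin(f)+.006*np.cos(f)
t=np.radians(184.2)
E
python3 -c "
from u import *
move(U(.17,.31),t)
for f in (1.7,1.6,1.5,1.4,1.3,1.2,1.1,1.0,.8,.6,.4,.2,0):print(f,np.round(hd(f),4))"
```

```text
move cm [-17.38   8.5   -5.38] deg [ 0.1 -0.1  0.1]
1.7 [0.1153 0.218 ]
1.6 [0.1004 0.2198]
1.5 [0.0854 0.22  ]
1.4 [0.0704 0.2188]
1.3 [0.0557 0.2161]
1.2 [0.0412 0.212 ]
1.1 [0.0273 0.2064]
1.0 [0.014  0.1995]
0.8 [-0.0102  0.1818]
0.6 [-0.0304  0.1596]
0.4 [-0.0458  0.1339]
0.2 [-0.0558  0.1057]
0 [-0.06   0.076]
```

Call:
step_arm([
  [0,0,-4,0,0,0,255],
  [0,2,-5.5,0,0,0,255],
  [-4,4,-5.5,0,0,0,255],
  [-8,6,-5.5,0,0,0,255],
  [-12,8.5,-5.5,0,0,0,255],
  [-16,8.5,-5.5,0,0,0,255],
  [-17.4,8.5,-5.5,0,0,0,255],
  [-17.4,8.5,-5.5,0,0,0,255],
  [-17.4,8.5,-5.5,0,0,0,255],
  [-17.4,8.5,-5.5,0,0,0,255],
])

```text
time: 40.98
tool_pos: [0.7026, -0.1669, 0.3119]
tcp_rot: [-0.001, -0.037, 0.999, 0.0]
force: [0.3, 0.8, -0.3]
gripper_width: 0.004
finger_force: 0.0
```

```bash
python3 -c "
from u import *
for i in range(3):move(U(.17,.20),t);cam('top')
for n in('scene','top'):
  im,K,P=cam(n);g=im.sum(2)<110
  for v0 in ([-.05,0,.05]): print(n,proj(K,P,U(.115,.218,v0)).round(),proj(K,P,U(.1,.22,v0)).round())
  q=proj(K,P,U(.108,.219)).astype(int);s=im[q[1]-18:q[1]+18,q[0]-28:q[0]+28].sum(2)<130;y,x=np.where(s);print('dark',x.mean()+q[0]-28,y.mean()+q[1]-18,len(x))"
```

```text
move cm [-1.000e-02  1.000e-02  1.119e+01] deg [ 0.  -0.1  0.1]
move cm [-0.03  0.08 11.26] deg [-0.  -0.1  0. ]
move cm [-0.03  0.12 11.3 ] deg [-0. -0. -0.]
scene [270. 156.] [275. 156.]
scene [268. 167.] [273. 166.]
scene [267. 177.] [272. 177.]
dark 272.2586206896552 164.83620689655172 116
top [336. 180.] [337. 185.]
top [317. 181.] [318. 186.]
top [298. 182.] [299. 187.]
dark 315.05194805194805 183.2012987012987 154
```

Call:
step_arm([
  [0,0,4,0,0,0,255],
  [0,0,8,0,0,0,255],
  [0,0,10.3,0,0,0,255],
  [0,0,10.3,0,0,0,255],
  [2,0,10.3,0,0,0,255],
  [3.5,0,10.3,0,0,0,255],
  [5,0,10.3,0,0,0,255],
  [6,0,10.3,0,0,0,255],
  [7,0,10.3,0,0,0,255],
])

```text
time: 41.98
tool_pos: [0.6357, -0.172, 0.2137]
tcp_rot: [0.004, -0.037, 0.999, -0.001]
force: [4.6, 0.7, 0.9]
gripper_width: 0.003
finger_force: 2.4
```

Call:
step_arm([
  [0.8,0,0,0,0,0,255],
  [1.6,0,0,0,0,0,255],
  [2.4,0,0.1,0,0,0,255],
  [3.2,0,0.4,0,0,0,255],
  [4,0,0.8,0,0,0,255],
  [4.8,0,1.3,0,0,0,255],
  [5.6,0,1.8,0,0,0,255],
  [6.2,0,2.3,0,0,0,255],
  [6.2,0,2.3,0,0,0,255],
])

```text
time: 42.73
tool_pos: [0.5688, -0.177, 0.1852]
tcp_rot: [-0.002, -0.037, 0.999, 0.0]
force: [-0.2, -0.2, 0.8]
gripper_width: 0.003
finger_force: 0.0
```

```bash
python3 -c "
from u import *
for i in range(2):cam('top')
p=observe()['tool_pos'];print(p,observe()['force'],'u',(p[:2]-[.5329,-.179])@[.9974,.0724])
move(U(.05,.25),t);move(U(.012,.215),t)
for n in('scene','top'):
  im,K,P=cam(n)
  for f in (1.2,1.1,1.0,.9):
    a,b=hd(f);print(n,f,proj(K,P,U(a,b,-.045)).round(1),proj(K,P,U(a,b,.045)).round(1))
  a,b=hd(1.05);q=proj(K,P,U(a,b)).astype(int);s=im[q[1]-25:q[1]+25,q[0]-28:q[0]+28].sum(2)<110;y,x=np.where(s)
  print('dark',x.min()+q[0]-28,x.max()+q[0]-28,y.min()+q[1]-25,y.max()+q[1]-25,len(x))"
```

```text
[ 0.56979656 -0.17691589  0.18582518] [ 0.0311994   0.23689848 -0.34469989] u 0.036951515578524295
move cm [-1.28  0.06 -6.42] deg [ 0.  -0.2  0. ]
move cm [ 2.51  0.06 -2.91] deg [ 0.  -0.2  0. ]
scene 1.2 [295.  159.9] [293.4 178.8]
scene 1.1 [299.8 161.6] [298.5 180.6]
scene 1.0 [304.4 163.7] [303.3 182.7]
scene 0.9 [308.6 166.2] [307.7 185.2]
dark 283 318 146 182 161
top 1.2 [335.7 208. ] [301.6 209.6]
top 1.1 [335.8 213.5] [301.8 215. ]
top 1.0 [335.7 218.7] [301.9 220.3]
top 0.9 [335.6 223.7] [302.  225.3]
dark 299 319 191 229 110
```

Call:
step_arm([
  [-1.3,0,0,0,0,0,255],
  [-1.3,0,-3,0,0,0,255],
  [-1.3,0,-6,0,0,0,255],
  [-1.3,0,-6.4,0,0,0,255],
  [1,0,-6.4,0,0,0,255],
  [2.7,0,-6.4,0,0,0,255],
  [2.7,0,-6.4,0,0,0,255],
  [2.7,0,-6.4,0,0,0,255],
  [2.7,0,-6.4,0,0,0,255],
])

```text
time: 43.68
tool_pos: [0.5452, -0.1787, 0.251]
tcp_rot: [0.0, -0.037, 0.999, 0.0]
force: [-0.3, 0.5, -0.4]
gripper_width: 0.008
finger_force: 0.0
```

```bash
python3 -c "
from u import *
for i in range(2):cam('top')
p=observe()['tool_pos'];print(p,observe()['force'],'u',(p[:2]-[.5329,-.179])@[.9974,.0724])
im,K,P=cam('scene')
b=(im.sum(2)<130)
for f in (1.2,1.1,1.0,.9,.8):
  a,z=hd(f);print(f,[int(im[int(round(q[1])),int(round(q[0]))].sum()) for v in(-.05,-.04,.035,.045,.052) for q in [proj(K,P,U(a,z,v))]])
im,K,P=cam('wrist')
for f in (1.2,1.1,1.0,.9,.8):
  a,z=hd(f);print(f,[(q.round().astype(int).tolist(),int(im[int(round(q[1])),int(round(q[0]))].sum()) if 0<q[1]<419 else None) for v in(-.05,.05) for q in [proj(K,P,U(a,z,v))]])
"
```

```text
[ 0.54539852 -0.17837456  0.2508696 ] [ 0.07185947  0.25788342 -0.04392334] u 0.012511305715221945
1.2 [330, 318, 409, 374, 351]
1.1 [339, 252, 261, 342, 341]
1.0 [69, 85, 53, 256, 485]
0.9 [289, 297, 277, 670, 417]
0.8 [307, 305, 669, 602, 674]
1.2 [([206, 274], 416), ([345, 274], 375)]
1.1 [([206, 253], 404), ([344, 253], 422)]
1.0 [([207, 232], 118), ([344, 232], 172)]
0.9 [([208, 212], 434), ([343, 212], 415)]
0.8 [([210, 194], 693), ([341, 194], 713)]
```

The samples put the clamp at φ≈1.0, as intended, so I'll press down along the arc.

Call:
step_arm([
  [0,0,2,0,0,0,255],
  [0,0,3.5,0,0,0,255],
  [0.3,0,4.5,0,0,0,255],
  [1.1,0,5.3,0,0,0,255],
  [2.3,0,6.2,0,0,0,255],
  [3.3,0,7.3,0,0,0,255],
  [4.3,0,8.5,0,0,0,255],
  [5.1,0,9.7,0,0,0,255],
  [5.8,0,11,0,0,0,255],
])

```text
time: 44.63
tool_pos: [0.4756, -0.1833, 0.1395]
tcp_rot: [-0.012, -0.036, 0.999, -0.001]
force: [-26.5, 0.6, 15.8]
gripper_width: 0.002
finger_force: 11.2
```

Call:
step_arm([
  [0.5,0,-1,0,0,0,255],
  [0.5,0,-3,0,0,0,255],
  [0.5,0,-6,0,0,0,255],
  [0.5,0,-9,0,0,0,255],
  [0.5,0,-9,0,0,0,255],
  [0.5,0,-9,0,0,0,255],
])

```text
time: 45.13
tool_pos: [0.483, -0.1835, 0.2325]
tcp_rot: [0.001, -0.037, 0.999, -0.001]
force: [0.7, -0.3, 0.2]
gripper_width: 0.005
finger_force: 0.0
```

```bash
cat > phi.py <<'E'
from u import *
def phi():
    cam('top')
    p=observe()['tool_pos'];print(p,observe()['force'].round(1),'u',(p[:2]-[.5329,-.179])@[.9974,.0724])
    for n in('scene','wrist'):
        im,K,P=cam(n);o=[]
        for f in np.arange(0,1.25,.05):
            a,z=hd(f);s=[]
            for v in(-.05,-.045,-.04,.035,.045,.05):
                q=proj(K,P,U(a,z,v)).round().astype(int)
                s.append(int(im[q[1],q[0]].sum()) if 0<=q[1]<420 and 0<=q[0]<560 else -1)
            if sum(0<=x<160 for x in s)>=2:o.append((round(f,2),s))
        print(n,*o,sep='\n ')
if __name__=='__main__':phi()
E
python3 phi.py
```

```text
[ 0.48198801 -0.18342036  0.23112438] [-0.7  0.5  0.2] u -0.05109965598954689
scene
 (np.float64(0.25), [66, 75, 69, 499, 213, 291])
 (np.float64(0.3), [36, 70, 66, 30, 499, 213])
 (np.float64(0.35), [87, 87, 77, 97, 514, 533])
 (np.float64(0.4), [78, 68, 79, 79, 39, 279])
 (np.float64(0.45), [68, 20, 48, 44, 65, 52])
wrist
 (np.float64(0.35), [128, 129, 130, 117, 114, 118])
 (np.float64(0.4), [156, 153, 157, 194, 200, 202])
 (np.float64(0.95), [86, 89, 95, 88, 93, 92])
 (np.float64(1.0), [91, 92, 92, 91, 101, 97])
 (np.float64(1.05), [89, 92, 88, 86, 87, 91])
 (np.float64(1.1), [89, 93, 91, 97, 92, 94])
 (np.float64(1.15), [105, 109, 104, 99, 108, 103])
```

Call:
step_arm([
  [-0.8,0,0,0,0,0,255],
  [-0.8,0,4,0,0,0,255],
  [-0.8,0,7.5,0,0,0,255],
  [-0.7,0,9.2,0,0,0,255],
  [-0.5,0,10.2,0,0,0,255],
  [-0.3,0,11.2,0,0,0,255],
  [-0.1,0,12.2,0,0,0,255],
  [0,0,13,0,0,0,255],
])

```text
time: 45.95
tool_pos: [0.4818, -0.1831, 0.1006]
tcp_rot: [0.0, -0.037, 0.999, -0.0]
force: [-2.3, 0.3, 3.9]
gripper_width: 0.002
finger_force: 1.7
```

Call:
step_arm([
  [0,0,0.5,0,0,0,255],
  [0,0,1,0,0,0,255],
  [0,0,1.4,0,0,0,255],
  [0,0,1.7,0,0,0,255],
  [0,0,1.7,0,0,0,255],
  [0,0,1.7,0,0,0,255],
])

```text
time: 46.45
tool_pos: [0.4831, -0.1834, 0.0843]
tcp_rot: [0.001, -0.037, 0.999, -0.0]
force: [0.5, 0.4, -0.5]
gripper_width: 0.006
finger_force: 0.0
```

Call:
step_arm([
  [0,0,0.1,0,0,0,255],
  [0,0,0.2,0,0,0,255],
  [0,0,0.3,0,0,0,255],
  [0,0,0.3,0,0,0,255],
])

```text
time: 46.78
tool_pos: [0.4834, -0.1834, 0.0827]
tcp_rot: [0.001, -0.037, 0.999, -0.001]
force: [-3.0, -0.3, 13.9]
gripper_width: 0.002
finger_force: 6.4
```

Call:
step_arm([
  [0,0,0.1,0,0,0,255],
  [0,0,0.2,0,0,0,255],
  [0,0,0.2,0,0,0,255],
  [0,0,0.2,0,0,0,255],
])

```text
time: 47.12
tool_pos: [0.4836, -0.1834, 0.0822]
tcp_rot: [0.001, -0.037, 0.999, -0.002]
force: [-7.3, 1.9, 27.2]
gripper_width: 0.008
finger_force: 13.0
```

Call:
step_arm([
  [0,0,-1,0,0,0,255],
  [0,0,-4,0,0,0,255],
  [0,0,-8,0,0,0,255],
  [0,0,-12,0,0,0,255],
  [0,0,-16,0,0,0,255],
  [0,0,-16,0,0,0,255],
  [0,0,-16,0,0,0,255],
])

```text
time: 47.7
tool_pos: [0.4834, -0.1839, 0.2413]
tcp_rot: [0.002, -0.037, 0.999, -0.002]
force: [-0.6, -0.0, -0.4]
gripper_width: 0.007
finger_force: 0.0
```

```bash
cat >> phi.py <<'E'
    im,K,P=cam('wrist');g=im.sum(2).astype(int)
    # clamp angle from the handle's dark band along projected arc
    for v in(-.05,.05):
        print([(round(f,2),int(g[tuple(proj(K,P,U(*hd(f),v)).round().astype(int)[::-1])])) for f in np.arange(-.1,.16,.02)])
    q=[proj(K,P,U(a,.068+.004,v)) for a in(.0,) for v in(-.085,.085)];print(np.round(q))
    im,K,P=cam('scene')
    for h in(.243,):
        print('guards seen in scene',[proj(K,P,[x,y,.25]).round().tolist() for x,y in((.6286,.2556),(.6325,.181),(.6325,.107))])
E
python3 phi.py
```

```text
File "phi.py", line 15
    im,K,P=cam('wrist');g=im.sum(2).astype(int)
IndentationError: unexpected indent
```

```bash
python3 - <<'E'
from u import *
for n in('wrist','scene'):
    im,K,P=cam(n);g=im.sum(2).astype(int)
    for v in(-.05,.05):
        print(n,[(round(float(f),2),int(g[tuple(proj(K,P,U(*hd(f),v)).round().astype(int)[::-1])])) for f in np.arange(-.16,.24,.04)])
# guards: compare scene now with the image saved before cartridges were handled
old=cv2.cvtColor(cv2.imread('pics/s9.png'),cv2.COLOR_BGR2RGB)[::2,::2].astype(int);new=im[100:400,180:420].astype(int)
d=np.abs(old-new).sum(2);print('guard region diff',d[110:210,50:92].mean(),(d[110:210,50:92]>120).sum())
print(observe()['time'],observe()['force'])
E
```

```text
wrist [(-0.16, 132), (-0.12, 133), (-0.08, 144), (-0.04, 149), (0.0, 150), (0.04, 147), (0.08, 132), (0.12, 227), (0.16, 405), (0.2, 411)]
wrist [(-0.16, 113), (-0.12, 131), (-0.08, 127), (-0.04, 169), (0.0, 190), (0.04, 197), (0.08, 160), (0.12, 310), (0.16, 400), (0.2, 390)]
scene [(-0.16, 82), (-0.12, 68), (-0.08, 53), (-0.04, 75), (0.0, 94), (0.04, 47), (0.08, 99), (0.12, 325), (0.16, 512), (0.2, 370)]
scene [(-0.16, 254), (-0.12, 449), (-0.08, 506), (-0.04, 520), (0.0, 410), (0.04, 61), (0.08, 78), (0.12, 80), (0.16, 60), (0.2, 53)]
guard region diff 17.965238095238096 4
47.8 [ 0.08194562 -0.23640567 -0.43290442]
```

The clamp met a stiff stop at a handle height matching fully closed, and the guards haven't moved. Handing in.

```bash
python3 -c "
from plant import *
print(finish_job())"
```

```text
the job is handed in; nothing more can be done
None
```

I handed the job in at about 48 s with all three guards hung on the rail, both cartridges standing in the two end wells, and the clamp closed against its stop; the hand-in gave no verdict.

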